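# Slip test of a dried ink sample

### The job

Take the blue sample sled by its fin and set it down gently, square on the empty blue-framed mark of the slip tester's flat board, beside the yellow reference sled. Then raise the board slowly by its red bar, without dragging or tipping the tester, which stands loose on the table, just until the blue sled starts to slide, and hold that angle while it slides by itself all the way to the stop; the yellow sled must stay on its mark. Leave the board standing at that angle, hands off, and leave the jar, tub and spatula alone.

Things in the scene. Friction and masses are not known exactly. Their poses are not given: they have to be found in the camera images.
- tester: Slip tester: grey base, 3.2 kg, standing loose on the table, with a hinged aluminium board, 250 x 190 mm, at first flat, its top 32 mm above the table. Origin on the table under the hinge axis (robot side); x points to the handle end, y left. A 14 mm high rubber stop crosses the board near the hinge; a 5 mm high rib parts two lanes. Left lane (+y): empty blue outline; right lane: grey outline, yellow sled.
- board (a joint): Board angle about the hinge, rad: 0 flat, growing as the handle end is raised, at most 0.75. The stiff hinge (friction 2.2 N m) keeps the board where it is left; lifting by the bar takes about 10 to 17 N. The blue sled begins to slide at an angle that differs from run to run, between 0.23 and 0.45 rad; the yellow one would follow 0.04 to 0.08 rad later.
- hinge (a point): Middle of the hinge axis, 22 mm above the table, in the board's frame: x along the board from hinge to handle, y along the hinge axis to the left, z up out of the board. It tilts with the board. The board's top face is 10 mm above this axis.
- handle (a point): Centre of the red round bar along y at the board's free end: 14 mm thick, 110 mm free length, 65 mm above the table when flat. In the board's frame it lies 295 mm from the hinge along x and 43 mm above it along z, 45 mm clear of the board's end. It turns with the board, so it turns in fingers that keep their direction. A sideways pull over about 15 N drags the tester along.
- start_mark (a point): Centre of the empty blue square outline (74 mm outside) on the board's top face, 185 mm from the hinge, 45 mm left of the middle; axes as the board's. A sled standing against the stop has its origin 127 mm down from here (local x = -0.127).
- ref_mark (a point): Centre of the grey square outline on the board's top face, 185 mm from the hinge, 45 mm right of the middle; axes as the board's. The yellow reference sled stands on it.
- sled: The sample sled: blue block 56 x 56 x 14 mm with a black upright grip fin on top, 36 mm long (along its x), 12 mm thick (along its y), from 14 to 56 mm above its underside; 0.13 to 0.25 kg. Origin: centre of its underside; z up. At the start it stands on the table to one side of the tester.
- ref_sled: The yellow reference sled, same shape and fin, with a slightly rougher underside, standing on the right-hand mark of the board. Origin: centre of its underside.
- jar: Bystander: blue ink jar with black lid, 64 mm wide, 85 mm high, on the table on the other side of the tester. Origin: centre of its underside.
- tub: Bystander: green tub with white lid, 72 mm wide, 75 mm high, on the table at the far left of the tester. Origin: centre of its underside.
- spatula: Bystander: ink spatula 250 mm long lying on the table at the far right of the tester. Origin: under its middle.

How it is judged:
On the way, in this order (a step that is already met when the one before it is completed fails the run):
1. the blue sled stands released, square on its mark, the board flat (x of sled in the frame of start_mark between -0.013 and 0.013 m and y of sled in the frame of start_mark between -0.013 and 0.013 m and z of sled in the frame of start_mark between -0.003 and 0.004 m and angle between the z axis of sled and the z axis of start_mark, either way round below 0.06 rad and (angle between the x axis of sled and the x axis of start_mark, either way round below 0.2 rad or angle between the y axis of sled and the x axis of start_mark, either way round below 0.2 rad) and value of joint board below 0.03 rad and contact force between sled and the fingers below 0.2 N), for 0.2 s.
2. the board is raised with the blue sled still resting on its mark (x of sled in the frame of start_mark between -0.016 and 0.016 m and y of sled in the frame of start_mark between -0.025 and 0.025 m and z of sled in the frame of start_mark between -0.004 and 0.006 m and value of joint board above 0.14 rad).
3. the blue sled has slid by itself to the stop, the board still up, the yellow sled still on its mark (x of sled in the frame of start_mark below -0.117 m and y of sled in the frame of start_mark between -0.025 and 0.025 m and z of sled in the frame of start_mark between -0.004 and 0.006 m and x of ref_sled in the frame of ref_mark between -0.02 and 0.02 m and y of ref_sled in the frame of ref_mark between -0.02 and 0.02 m and z of ref_sled in the frame of ref_mark between -0.004 and 0.006 m and value of joint board above 0.2 rad), for 0.3 s.
At the end, for the whole second after the job is handed in: The blue sled rests in its lane against the stop (within 10 mm of it), the yellow reference sled is within 20 mm of its mark, the board stands by itself at more than 0.2 rad (11.5 degrees) and less than 0.6 rad, and both sleds are at rest (all of step 3 and value of joint board below 0.6 rad and linear speed of each of sled, ref_sled below 0.02 m/s); the robot touches nothing.
It fails at once if the yellow reference sled slides or is pushed more than 20 mm off its mark (not (x of ref_sled in the frame of ref_mark between -0.02 and 0.02 m and y of ref_sled in the frame of ref_mark between -0.02 and 0.02 m and z of ref_sled in the frame of ref_mark between -0.004 and 0.006 m)).
It fails at once if the blue sled is touched or pushed while the board is tilted (value of joint board above 0.06 rad and (contact force between sled and the fingers above 0.5 N or contact force between sled and the arm above 0.5 N)).
It fails at once if the blue sled is pressed or banged on the tester with more than 40 N (contact force between sled and tester above 40 N).
It fails at once if the tester is dragged more than 12 mm or tipped (over 0.03 rad), or its board is let fall (faster than 0.4 rad/s) (distance of tester from where it was at the start of the episode above 0.012 m or angle between tester's own z axis and vertical above 0.03 rad or velocity of joint board below -0.4 rad/s).
It fails at once if the jar, tub or spatula is moved by more than 30 mm (distance of any of jar, tub, spatula from where it was at the start of the episode above 0.03 m).
It also fails if it takes over 72 s, if anything falls off the work surface, if the arm or the gripper's body presses on something with over 40 N, if the wrist force passes 120 N, or if a joint passes its speed limit or range.

### The arm

A 6-joint arm with a two-finger parallel gripper is mounted at the origin on the work surface. World frame = base frame: x ahead of the robot, y to its left, z up, the work surface at z = 0. Lengths are in m, angles in rad, forces in N, time in s.
With the tool pointing down it reaches from about 0.375 to 0.975 m from the base axis. Payload 3.8 kg.
Tool frame: the origin (TCP) lies at the very end of the fingers, on their centre line; the grasp point (between the pads) lies 19 mm behind it; x points along the fingers, y is the direction in which the jaws open and shut, and the axes are right-handed (so a half turn about x gives the same grasp; the last joint's range is limited). The gripper opens to 85 mm and grips with 20 to 120 N. Pads are 22 mm wide; open, the fingers measure 114 mm over their backs; the gripper's body (76 mm by 85 mm) begins 54 mm behind the grasp point. The pads swing forward as they close: fully open they stand 13 mm farther back than shut.
Start: joints at [-1.231, 0.264, 1.604, -0, 1.274, -0.037], TCP at [0.248, -0.628, 0.231] pointing down, gripper open.
Joint ranges: [-2.63, 2.63], [-0.94, 2.18], [0.31, 2.57], [-1.31, 4.45], [0, 2.66], [-2.55, 2.55]. Speed limits (rad/s): [2.57, 2.57, 3.14, 3.14, 3.14, 3.14].

### API

Orientations are given as [roll, pitch, yaw] about the fixed x, y, z axes, in that order (R = Rz(yaw) Ry(pitch) Rx(roll)).
In Python, from cell import bot gives the robot as it stands.
- The arm moves only by the tool arm_command, never from a script. Its argument "commands" is a list of rows, each an object of numbers: "x", "y", "z": the shift along the tool's x, y, z in units of 0.3 m (1.0 is 0.3 m); "rx", "ry", "rz": the turn, a rotation vector about the tool's x, y, z in units of 180 degrees (1.0 is 180 degrees). In form: [{"x": .., "y": .., "z": .., "rx": .., "ry": .., "rz": ..}, ...]. A call has 1 to 8 rows; each row is the pose to reach, as a shift and turn from the pose commanded when the call began, along the tool's axes at that moment, turning the shorter way round; what a row does not reach only later rows make up. A row lasts 1/8 s, in which the tool goes at most 62.5 mm and 10.7 degrees, less where a joint would pass 70% of its speed; a pose out of reach is approached as far as the arm can. A call with a number of a shift or a turn outside -1 to 1 is refused whole. A call with a gripper value outside its range is refused whole. "claw" is the closure, from -1 (fully open) to 1 (shut), set as the call begins (left out, the last holds). The fingers move at their own pace and stop on an object; the grip force is fixed at half the most. Time passes only in rows, so rows that repeat a pose let the fingers close. It gives the time, the measured TCP pose, the force and the opening at its end, in the units of the state.
- bot.read_state(): the state, without advancing time (a new reading comes with each control period).
- bot.get_image(name): name is "side" or "top"; returns a dict with "color" (480x640x3 uint8, red, green, blue), "z_map" (480x640 float32, m along the optical axis (not along the pixel's ray), 0 where there is no reading), "camera_matrix" (3x3 intrinsics, pixels), "extrinsics" (4x4, takes a point from world to camera coordinates). Camera axes: x right, y up, looking along -z (the intrinsics and any distortion apply to the point x, -y, -z); pixel columns grow to the right and rows downward; lengths in m; the calibration is good to about 2 mm. A picture is of the moment at which its call begins.
- bot.close_job(): hands the job in, once; it reports no verdict.
The state is a dict: "time_s": time; "joint_positions": joint angles; "qd": joint speeds; "joint_efforts": joint torques, N m; "tcp_pos": TCP position; "tcp_rot": TCP orientation; "ft_force": force on the tool from outside, world axes, zero at the start; "ft_torque": the same for the moment, N m; "width": finger opening in m.
Only numpy, scipy, OpenCV 4.12 (cv2) and the standard library are available. Lean on these libraries where they do the work, as an engineer would, in place of code of your own. Each camera call takes 0.05 s, during which the arm holds its last target.

## Working session

There is one attempt and no reset: what is moved stays moved. The work goes in short steps, Python scripts to look and compute and a tool call to move; the robot and the scene stay as the last step left them, time stands still between calls to the robot, and variables do not carry over. Pictures are saved under pics/ and viewed, and the job is handed in when it is done.

Besides the shell and the picture viewer there is one more tool, called after "Emit:" as name(argument=value, ...) on one line, values as JSON. arm_command: Moves the arm, as the interface text tells. Shifts and turns lie within -1 to 1; 1 stands for 0.3 m of shift or 180 degrees of turn. Its arguments: {"type":"object","properties":{"commands":{"type":"array"},"claw":{"type":"number"}},"required":["commands"]}

```bash
mkdir -p pics; ls
python3 - <<'E'
from cell import bot
import cv2,numpy as np,pickle
print(bot.read_state())
for n in("side","top"):
    d=bot.get_image(n); pickle.dump(d,open(f"{n}0.pkl","wb"))
    cv2.imwrite(f"pics/{n}0.png",d["color"][:,:,::-1]); print(n,d["camera_matrix"],d["extrinsics"],(d["z_map"]>0).mean())
E
```

```text
pics
{'time_s': 0.0, 'joint_positions': array([-1.23088314e+00,  2.64758401e-01,  1.60534485e+00,  9.47826009e-07,
        1.27367854e+00, -3.68702846e-02]), 'qd': array([-1.11454806e-03, -6.13801811e-04,  2.56194126e-05,  8.76537813e-04,
       -2.71300857e-04,  2.25391360e-03]), 'joint_efforts': array([ 1.48561801e-03, -5.15106297e+01, -3.67307425e+01, -2.07433700e-04,
        1.27038054e-02, -1.91522838e-05]), 'tcp_pos': array([ 0.24813459, -0.62697545,  0.22997421]), 'tcp_rot': array([-1.60808033,  1.56860718,  1.91029552]), 'ft_force': array([-0.62018497, -0.25790933,  0.35468592]), 'ft_torque': array([ 0.00316167,  0.02017219, -0.03551714]), 'width': 0.08490066170338927}
side [[449.72297591   0.         317.16409987]
 [  0.         449.72297591 242.31617912]
 [  0.           0.           1.        ]] [[-0.99856421 -0.05349724 -0.00274904  0.52392822]
 [ 0.03832375 -0.74931214  0.66110711 -0.09088844]
 [-0.03742729  0.66005255  0.7502865  -1.06950771]
 [ 0.          0.          0.          1.        ]] 0.9958463541666667
top [[460.51974458   0.         320.25581113]
 [  0.         460.51974458 242.44716641]
 [  0.           0.           1.        ]] [[ 1.11140038e-04 -9.99975490e-01  7.00043456e-03 -2.91388846e-03]
 [ 9.86290115e-01  1.26482951e-03  1.65015783e-01 -5.36535931e-01]
 [-1.65020592e-01  6.88611955e-03  9.86266082e-01 -1.08052334e+00]
 [ 0.00000000e+00  0.00000000e+00  0.00000000e+00  1.00000000e+00]] 0.9958854166666666
```

View pics/top0.png

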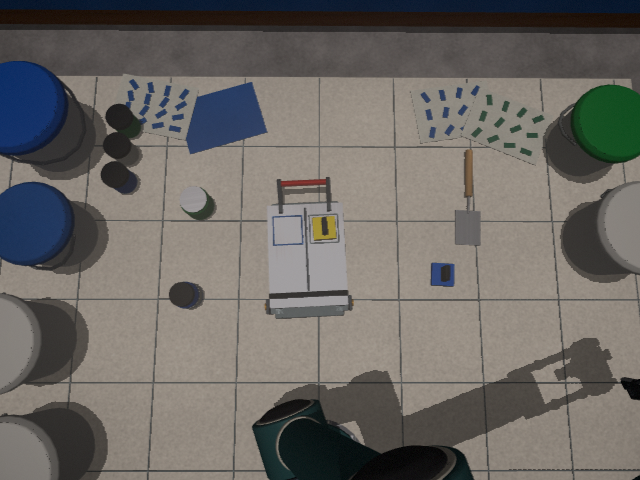

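View pics/side0.png

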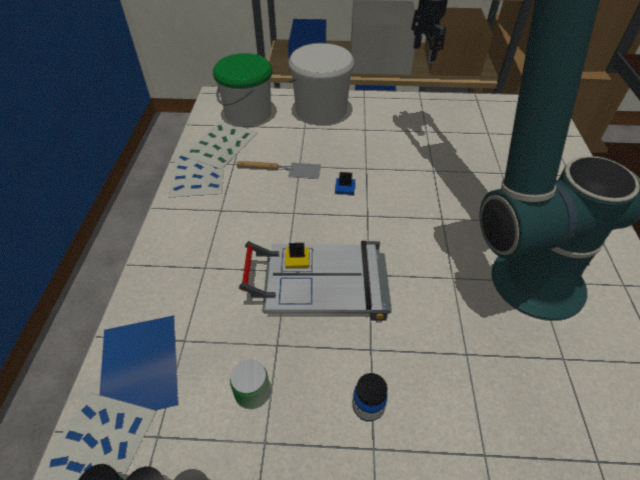

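The top view shows the tester with its blue outline at (288,230), the yellow sled at (324,227), the red bar at (303,183) and the sled at (443,274). The spatula is at (468,200), the tub at (196,202) and the jar at (184,295). The side view shows the sled at (345,184), the outline at (296,291) and the bar at (249,268).

```bash
cat > h.py <<'E'
import cv2,numpy as np,pickle
from scipy.spatial.transform import Rotation as R
def ray(d,uv):
    K=d["camera_matrix"];E=d["extrinsics"];uv=np.atleast_2d(uv).astype(float)
    c=np.c_[(uv[:,0]-K[0,2])/K[0,0],-(uv[:,1]-K[1,2])/K[1,1],-np.ones(len(uv))]
    return -E[:3,:3].T@E[:3,3], c@E[:3,:3]
def plane(d,uv,z):
    o,r=ray(d,uv); return o+r*((z-o[2])/r[:,2])[:,None]
def depth(d,uv):
    o,r=ray(d,uv);uv=np.atleast_2d(uv).astype(int); return o+r*d["z_map"][uv[:,1],uv[:,0]][:,None]
def two(d1,p1,d2,p2):
    o1,r1=ray(d1,p1);o2,r2=ray(d2,p2);r1=r1[0];r2=r2[0]
    s=np.linalg.lstsq(np.c_[r1,-r2],o2-o1,rcond=None)[0]
    a=o1+s[0]*r1;b=o2+s[1]*r2; return (a+b)/2,np.linalg.norm(a-b)
def hsv(d): return cv2.cvtColor(d["color"],cv2.COLOR_RGB2HSV)
def mask(d,lo,hi,roi):
    m=cv2.inRange(hsv(d),np.array(lo),np.array(hi)); x0,y0,x1,y1=roi
    o=np.zeros_like(m);o[y0:y1,x0:x1]=m[y0:y1,x0:x1];return o
def pix(m): v,u=np.nonzero(m);return np.c_[u,v]
E
python3 - <<'E'
from h import *
T,S=[pickle.load(open(n+"0.pkl","rb")) for n in("top","side")]
for n,d,roi in(("t",T,(250,160,500,330)),("s",S,(220,150,400,330))):
    x0,y0,x1,y1=roi
    cv2.imwrite(f"pics/crop_{n}.png",cv2.resize(d["color"][y0:y1,x0:x1,::-1],None,fx=3,fy=3,interpolation=cv2.INTER_NEAREST))
rois={"T":dict(sled=(425,255,465,295),mark=(265,205,304,252),bar=(270,172,335,195),ye=(300,205,345,250)),"S":dict(sled=(325,160,365,200),mark=(265,272,325,312),bar=(235,235,262,300),ye=(275,235,320,275))}
cols=dict(sled=([100,120,40],[130,255,255]),mark=([100,50,40],[130,255,255]),bar=([0,120,60],[8,255,255]),ye=([20,120,60],[35,255,255]))
for n,d in(("T",T),("S",S)):
  for k,r in rois[n].items():
    m=mask(d,*cols[k],r);c=max(cv2.findContours(m,cv2.RETR_EXTERNAL,cv2.CHAIN_APPROX_NONE)[0],key=cv2.contourArea)
    P=pix(m);W=depth(d,P)
    print(n,k,len(P),"rect",cv2.minAreaRect(P.astype(np.float32)),"depthpts med",np.median(W,0).round(4),"zq",np.percentile(W[:,2],[5,50,95]).round(4))
E
```

```text
T sled 319 rect ((442.5, 274.0), (22.0, 21.0), 90.0) depthpts med [ 0.4601 -0.2978  0.0131] zq [0.0093 0.0131 0.0167]
T mark 147 rect ((287.29681396484375, 229.93515014648438), (29.463193893432617, 30.06244468688965), 87.1375961303711) depthpts med [0.5664 0.0755 0.0316] zq [0.0287 0.0316 0.0355]
T bar 216 rect ((303.00927734375, 182.20411682128906), (4.858619689941406, 44.2270622253418), 87.39744567871094) depthpts med [0.681  0.0397 0.0706] zq [0.0666 0.0706 0.0739]
T ye 394 rect ((323.7735290527344, 227.5558624267578), (22.088592529296875, 22.01189613342285), 85.60128784179688) depthpts med [ 0.5721 -0.008   0.0455] zq [0.0419 0.0455 0.0491]
S sled 212 rect ((344.6683044433594, 185.8168487548828), (18.806201934814453, 15.224069595336914), 5.710593223571777) depthpts med [ 0.4639 -0.2937  0.0121] zq [0.0063 0.0121 0.0206]
S mark 98 rect ((295.0, 291.0), (26.0, 32.0), 90.0) depthpts med [0.5636 0.0768 0.0313] zq [0.0288 0.0313 0.0341]
S bar 196 rect ((247.22927856445312, 264.03057861328125), (5.484794616699219, 38.1953125), 7.594643592834473) depthpts med [0.6804 0.0424 0.07  ] zq [0.0673 0.07   0.073 ]
S ye 338 rect ((296.5, 257.0), (20.0, 23.0), 90.0) depthpts med [0.57   0.004  0.0446] zq [0.0382 0.0446 0.0492]
```

```bash
ls pics
```

```text
crop_s.png
crop_t.png
side0.png
top0.png
```

View pics/crop_t.png

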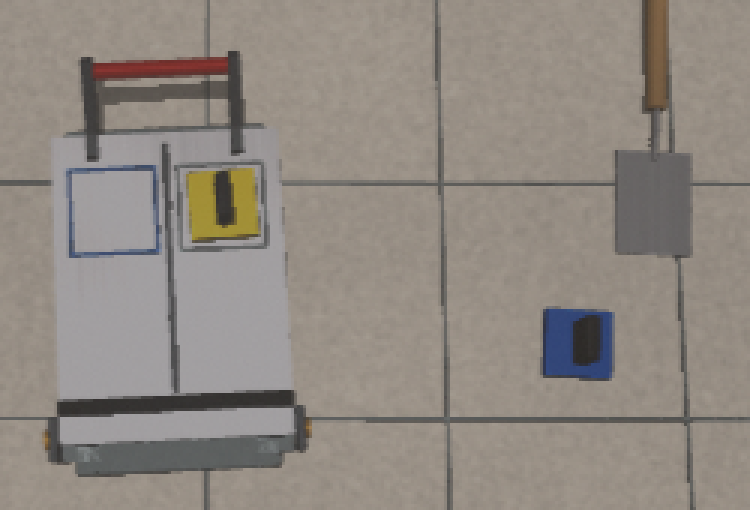

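View pics/crop_s.png

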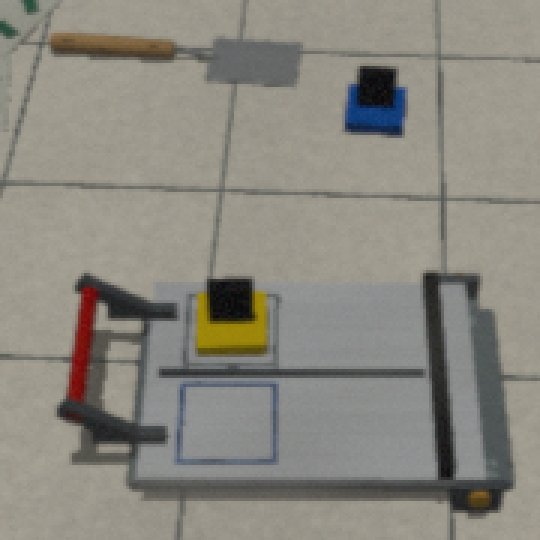

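Run:
```python
from h import *
T,S=[pickle.load(open(n+"0.pkl","rb")) for n in("top","side")]
# fin: dark pixels in sled/yellow roi ; use depth z>0.03 (sled) / >0.06 (yellow)
for n,d,rs,ry in(("T",T,(425,255,465,295),(305,210,342,246)),("S",S,(325,165,365,198),(275,235,320,275))):
  for k,r,z0 in(("sled",rs,.038),("ye",ry,.075)):
    m=mask(d,[0,0,0],[180,255,255],r);P=pix(m);W=depth(d,P)
    s=W[:,2]>z0;Q=W[s]
    print(n,k,s.sum(),"pix c",P[s].mean(0).round(1),"z",np.percentile(Q[:,2],[5,50,95]).round(4),"rect xy",cv2.minAreaRect(Q[:,:2].astype(np.float32)), cv2.minAreaRect(P[s].astype(np.float32)))
# board outline in world by plane z=.032 from mark contour
for n,d,r in(("T",T,(265,205,304,252)),("S",S,(265,272,325,312))):
    P=pix(mask(d,[100,50,40],[130,255,255],r)); print(n,"mark",cv2.minAreaRect(plane(d,P,.032)[:,:2].astype(np.float32)))
for n,d,r in(("T",T,(270,172,335,195)),("S",S,(235,235,262,300))):
    P=pix(mask(d,[0,120,60],[8,255,255],r));print(n,"bar",cv2.minAreaRect(plane(d,P,.067)[:,:2].astype(np.float32)))
for n,d,r in(("T",T,(425,255,465,295)),):
    P=pix(mask(d,[100,120,40],[130,255,255],r)); print(n,"sled",cv2.minAreaRect(plane(d,P,.014)[:,:2].astype(np.float32)))
P=pix(mask(T,[20,120,60],[35,255,255],(300,205,345,250)));print("ye",cv2.minAreaRect(plane(T,P,.046)[:,:2].astype(np.float32)))
print("two mark",two(T,(287.6,230),S,(295.3,291)),"bar",two(T,(303,182.4),S,(247.5,265)))
```

```text
T sled 104 pix c [446.6 272.6] z [0.0409 0.0536 1.1542] rect xy ((0.4009796977043152, -0.16030240058898926), (0.034898385405540466, 0.344088077545166), 22.635095596313477) ((445.3460998535156, 265.7691955566406), (36.055511474609375, 22.46535873413086), 56.3099365234375)
T ye 82 pix c [324.3 224.3] z [0.0823 0.0872 0.091 ] rect xy ((0.4709477424621582, -0.007331810891628265), (0.01345866546034813, 0.2410820871591568), 87.23458099365234) ((322.7481994628906, 223.6824951171875), (33.347537994384766, 14.86140251159668), 25.01689338684082)
S sled 97 pix c [345.7 175.6] z [0.0392 0.0502 0.864 ] rect xy ((0.4828689694404602, 0.1761874556541443), (0.9787053465843201, 0.035967398434877396), 87.45521545410156) ((345.0858154296875, 181.1394500732422), (20.898386001586914, 29.61150550842285), 58.392494201660156)
S ye 116 pix c [296.8 247.1] z [0.0758 0.0853 0.864 ] rect xy ((0.5386820435523987, 0.3261505365371704), (0.03508986160159111, 0.6864444613456726), 5.785130023956299) ((300.0, 256.5), (36.0, 31.0), -0.0)
T mark ((0.5701959133148193, 0.07886769622564316), (0.0745319351553917, 0.07411984354257584), 3.0666086673736572)
S mark ((0.5699440836906433, 0.08152449131011963), (0.07224635034799576, 0.07126887142658234), 2.9620931148529053)
T bar ((0.6821839213371277, 0.03975018858909607), (0.012329328805208206, 0.10817228257656097), 2.8321030139923096)
S bar ((0.6812481880187988, 0.03628901392221451), (0.012435765005648136, 0.11027881503105164), 3.0040957927703857)
T sled ((0.46254515647888184, -0.30665257573127747), (0.05246490612626076, 0.05441070348024368), 87.27755737304688)
ye ((0.5734532475471497, -0.011115655303001404), (0.05524526536464691, 0.05395779386162758), 4.597529411315918)
two mark (array([0.57038775, 0.0787571 , 0.02704978]), np.float64(0.0008424451319229716)) bar (array([0.681233  , 0.0399349 , 0.06580836]), np.float64(0.0015539797393260303))
```

Run:
```python
from h import *
T,S=[pickle.load(open(n+"0.pkl","rb")) for n in("top","side")]
for k,rt,rs,zt,zb in(("sled",(425,255,465,295),(325,160,365,200),.056,.014),("ye",(305,210,342,246),(275,235,320,275),.088,.046)):
  for n,d,r in(("T",T,rt),("S",S,rs)):
    m=mask(d,[0,0,0],[180,255,70],r)
    m2=cv2.inRange(d["color"],np.array([0,0,0]),np.array([70,60,60]));m&=m2
    nl,lab,st,ce=cv2.connectedComponentsWithStats(m);i=1+np.argmax(st[1:,4]);P=pix(lab==i)
    W=depth(d,P);ok=(W[:,2]<zt+.008)&(W[:,2]>0);
    top=ok&(W[:,2]>zt-.007)
    print(k,n,len(P),"bbox",P.min(0),P.max(0),"top face n",top.sum(),"pix",P[top].mean(0).round(2),"z med",np.median(W[top,2]).round(4),"xy@zt",plane(d,P[top],zt).mean(0).round(4),"ext",np.ptp(plane(d,P[top],zt)[:,:2],axis=0).round(4),
      cv2.minAreaRect(plane(d,P[top],zt)[:,:2].astype(np.float32)))
```

```text
sled T 135 bbox [441 265] [449 281] top face n 74 pix [446.96 272.14] z med 0.054 xy@zt [ 0.4629 -0.3062  0.056 ] ext [0.0337 0.0122] ((0.46323907375335693, -0.3050689697265625), (0.01201214175671339, 0.03403562679886818), 87.35986328125)
sled S 147 bbox [339 172] [351 185] top face n 39 pix [345.18 174.05] z med 0.0535 xy@zt [ 0.4631 -0.3     0.056 ] ext [0.0305 0.0169] ((0.46243810653686523, -0.2987077236175537), (0.0162820965051651, 0.031139139086008072), 81.86974334716797)
ye T 77 bbox [322 217] [326 234] top face n 63 pix [324.   224.38] z med 0.0875 xy@zt [ 0.5726 -0.0111  0.088 ] ext [0.0338 0.0095] ((0.5735321640968323, -0.011087466031312943), (0.00946175865828991, 0.03378048539161682), 89.9705581665039)
ye S 201 bbox [289 243] [304 256] top face n 73 pix [295.89 245.08] z med 0.0859 xy@zt [ 0.5735 -0.0059  0.088 ] ext [0.0327 0.0164] ((0.5731841921806335, -0.004663888365030289), (0.03231164067983627, 0.015139601193368435), 2.9313559532165527)
```

```bash
cat >> h.py <<'E'
def cmd(p,jaw,st=None):
    """p: target TCP; jaw: heading (rad) of tool y in world (mod pi), tool x straight down."""
    if st is None:
        from cell import bot; st=bot.read_state()
    C=R.from_euler('xyz',st["tcp_rot"]);p=np.array(p)
    best=None
    for a in(jaw,jaw+np.pi):
        x=np.array([0,0,-1.]);y=np.array([np.cos(a),np.sin(a),0]);G=R.from_matrix(np.c_[x,y,np.cross(x,y)])
        rv=(C.inv()*G).as_rotvec()
        if best is None or np.linalg.norm(rv)<np.linalg.norm(best):best=rv
    print("shift",(C.inv().apply(p-st["tcp_pos"])/.3).round(4),"turn",(best/np.pi).round(4),"jaw now",np.arctan2(*C.as_matrix()[[1,0],1]).round(4),"t",st["time_s"])
E
python3 - <<'E'
from h import *
from cell import bot
s=bot.read_state();print(R.from_euler('xyz',s["tcp_rot"]).as_matrix().round(4))
cmd([.463,-.3065,.13],np.pi/2-.047)
E
```

```text
[[-7.000e-04  3.680e-01 -9.298e-01]
 [ 1.900e-03 -9.298e-01 -3.680e-01]
 [-1.000e+00 -2.100e-03 -1.000e-04]]
shift [ 0.3351 -0.7292 -1.0591] turn [1.349e-01 1.000e-04 7.000e-04] jaw now -1.194 t 0.1
```

Emit:
arm_command(commands=[{"x":0.17,"y":-0.365,"z":-0.53,"rx":0.067},{"x":0.17,"y":-0.365,"z":-0.53,"rx":0.067},{"x":0.17,"y":-0.365,"z":-0.53,"rx":0.067},{"x":0.17,"y":-0.365,"z":-0.53,"rx":0.067},{"x":0.17,"y":-0.365,"z":-0.53,"rx":0.067}], claw=-0.2)

```text
validation failed for argument at $.co...
```

Run:
```python
from h import *
cmd([.463,-.3065,.13],np.pi/2-.047)
```

```text
shift [ 0.3351 -0.7292 -1.0591] turn [1.349e-01 1.000e-04 7.000e-04] jaw now -1.194 t 0.1
```

Emit:
arm_command(commands=[{"x":0.17,"y":-0.365,"z":-0.53,"rx":0.067,"ry":0,"rz":0},{"x":0.17,"y":-0.365,"z":-0.53,"rx":0.067,"ry":0,"rz":0},{"x":0.17,"y":-0.365,"z":-0.53,"rx":0.067,"ry":0,"rz":0},{"x":0.17,"y":-0.365,"z":-0.53,"rx":0.067,"ry":0,"rz":0},{"x":0.17,"y":-0.365,"z":-0.53,"rx":0.067,"ry":0,"rz":0}], claw=-0.2)

```text
time_s: 0.72
tcp_pos: [0.3561, -0.4668, 0.1799]
tcp_rot: [-0.362, 1.57, 2.948]
ft_force: [0.5, 0.5, -0.1]
width: 0.0515
```

Run:
```python
from h import *
cmd([.463,-.3065,.13],np.pi/2-.047)
```

```text
shift [ 0.1662 -0.4671 -0.4409] turn [0.0685 0.0002 0.0001] jaw now -1.4026 t 0.725
```

Emit:
arm_command(commands=[{"x":0.166,"y":-0.467,"z":-0.441,"rx":0.0685,"ry":0,"rz":0},{"x":0.166,"y":-0.467,"z":-0.441,"rx":0.0685,"ry":0,"rz":0},{"x":0.166,"y":-0.467,"z":-0.441,"rx":0.0685,"ry":0,"rz":0},{"x":0.166,"y":-0.467,"z":-0.441,"rx":0.0685,"ry":0,"rz":0},{"x":0.166,"y":-0.467,"z":-0.441,"rx":0.0685,"ry":0,"rz":0},{"x":0.166,"y":-0.467,"z":-0.441,"rx":0.0685,"ry":0,"rz":0}])

```text
time_s: 1.48
tcp_pos: [0.463, -0.3095, 0.1314]
tcp_rot: [2.136, 1.569, -1.056]
ft_force: [-0.3, 0.3, 0.6]
width: 0.0511
```

Run:
```python
from h import *
from cell import bot
cmd([.463,-.3065,.024],np.pi/2-.047)
d=bot.get_image("top");cv2.imwrite("pics/a.png",cv2.resize(d["color"][200:340,360:520,::-1],None,fx=3,fy=3))
d=bot.get_image("side");cv2.imwrite("pics/b.png",cv2.resize(d["color"][80:230,280:440,::-1],None,fx=3,fy=3))
```

```text
shift [ 0.3579 -0.0107  0.001 ] turn [-0.0012 -0.0003 -0.0005] jaw now -1.6214 t 1.475
```

View pics/b.png

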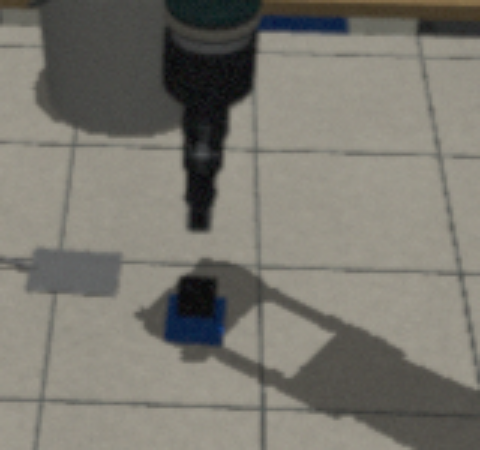

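The side view shows the fingers at (346,155), in line above the fin at (345,178). Going down.

Emit:
arm_command(commands=[{"x":0.12,"y":-0.006,"z":0.001,"rx":0,"ry":0,"rz":0},{"x":0.24,"y":-0.006,"z":0.001,"rx":0,"ry":0,"rz":0},{"x":0.32,"y":-0.006,"z":0.001,"rx":0,"ry":0,"rz":0},{"x":0.355,"y":-0.006,"z":0.001,"rx":0,"ry":0,"rz":0},{"x":0.355,"y":-0.006,"z":0.001,"rx":0,"ry":0,"rz":0},{"x":0.355,"y":-0.006,"z":0.001,"rx":0,"ry":0,"rz":0}])

```text
time_s: 2.33
tcp_pos: [0.4639, -0.3065, 0.0253]
tcp_rot: [2.549, 1.568, -0.642]
ft_force: [-0.0, -0.8, -0.2]
width: 0.0513
```

Run:
```python
from h import *
cmd([.463,-.3065,.024],np.pi/2-.047)
```

```text
shift [0.0044 0.0003 0.0029] turn [-0.0007 -0.0006 -0.0004] jaw now -1.6201 t 2.325
```

Emit:
arm_command(commands=[{"x":0.003,"y":0,"z":0.002,"rx":0,"ry":0,"rz":0},{"x":0.003,"y":0,"z":0.002,"rx":0,"ry":0,"rz":0},{"x":0.003,"y":0,"z":0.002,"rx":0,"ry":0,"rz":0},{"x":0.003,"y":0,"z":0.002,"rx":0,"ry":0,"rz":0},{"x":0.003,"y":0,"z":0.002,"rx":0,"ry":0,"rz":0},{"x":0.003,"y":0,"z":0.002,"rx":0,"ry":0,"rz":0}], claw=1)

```text
time_s: 3.08
tcp_pos: [0.463, -0.3058, 0.0239]
tcp_rot: [2.556, 1.569, -0.634]
ft_force: [-0.0, -0.4, 5.7]
width: 0.0109
```

Run:
```python
from h import *
from cell import bot
print(bot.read_state()["tcp_pos"])
cmd([.463,-.3065,.17],np.pi/2-.047)
```

```text
[ 0.4630372  -0.30584392  0.02392382]
shift [-0.4869  0.0026 -0.0006] turn [-0.0006 -0.0004 -0.0003] jaw now -1.6196 t 3.075
```

Emit:
arm_command(commands=[{"x":-0.05,"y":0,"z":0,"rx":0,"ry":0,"rz":0},{"x":-0.15,"y":0,"z":0,"rx":0,"ry":0,"rz":0},{"x":-0.3,"y":0,"z":0,"rx":0,"ry":0,"rz":0},{"x":-0.42,"y":0,"z":0,"rx":0,"ry":0,"rz":0},{"x":-0.487,"y":0,"z":0,"rx":0,"ry":0,"rz":0},{"x":-0.487,"y":0,"z":0,"rx":0,"ry":0,"rz":0}])

```text
time_s: 3.82
tcp_pos: [0.4634, -0.3061, 0.1715]
tcp_rot: [2.576, 1.567, -0.614]
ft_force: [-0.4, 0.3, -1.7]
width: 0.011
```

Run:
```python
from h import *
from cell import bot
print(bot.read_state()["ft_force"],bot.read_state()["width"],bot.read_state()["tcp_pos"])
cmd([.5702,.0795,.17],np.pi/2+.052)
d=bot.get_image("side");cv2.imwrite("pics/c.png",cv2.resize(d["color"][80:230,280:440,::-1],None,fx=3,fy=3))
```

```text
[-0.41906178  0.28535337 -1.70927901] 0.01104754037164568 [ 0.46342913 -0.3060829   0.17152183]
shift [ 0.0032 -1.3011 -0.2927] turn [-0.0321 -0.0011 -0.0008] jaw now -1.6196 t 3.825
```

View pics/c.png

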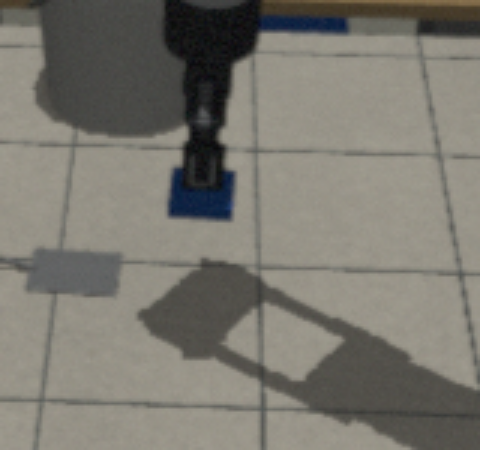

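The side view shows the sled level in the fingers at (347,143), clear of the table. Moving it over the mark.

Emit:
arm_command(commands=[{"x":0,"y":-0.06,"z":-0.015,"rx":0,"ry":0,"rz":0},{"x":0,"y":-0.18,"z":-0.045,"rx":-0.01,"ry":0,"rz":0},{"x":0,"y":-0.33,"z":-0.075,"rx":-0.015,"ry":0,"rz":0},{"x":0,"y":-0.49,"z":-0.11,"rx":-0.02,"ry":0,"rz":0},{"x":0,"y":-0.65,"z":-0.146,"rx":-0.03,"ry":0,"rz":0},{"x":0,"y":-0.8,"z":-0.18,"rx":-0.032,"ry":0,"rz":0},{"x":0,"y":-0.9,"z":-0.2,"rx":-0.032,"ry":0,"rz":0},{"x":0,"y":-0.95,"z":-0.21,"rx":-0.032,"ry":0,"rz":0}])

```text
time_s: 4.88
tcp_pos: [0.5381, -0.0213, 0.1674]
tcp_rot: [-0.253, 1.567, 2.943]
ft_force: [-0.8, -0.7, -2.5]
width: 0.0116
```

Run:
```python
from h import *
cmd([.5702,.0795,.11],np.pi/2+.052)
```

```text
shift [ 0.1914 -0.3294 -0.1257] turn [0.0007 0.001  0.0003] jaw now -1.5167 t 4.875
```

Emit:
arm_command(commands=[{"x":0,"y":-0.1,"z":-0.04,"rx":0,"ry":0,"rz":0},{"x":0,"y":-0.22,"z":-0.085,"rx":0,"ry":0,"rz":0},{"x":0,"y":-0.3,"z":-0.115,"rx":0,"ry":0,"rz":0},{"x":0.03,"y":-0.329,"z":-0.126,"rx":0,"ry":0,"rz":0},{"x":0.08,"y":-0.329,"z":-0.126,"rx":0,"ry":0,"rz":0},{"x":0.15,"y":-0.329,"z":-0.126,"rx":0,"ry":0,"rz":0},{"x":0.19,"y":-0.329,"z":-0.126,"rx":0,"ry":0,"rz":0},{"x":0.19,"y":-0.329,"z":-0.126,"rx":0,"ry":0,"rz":0}])

```text
time_s: 5.88
tcp_pos: [0.5702, 0.0757, 0.1101]
tcp_rot: [0.085, 1.567, -3.006]
ft_force: [-0.0, -0.7, -1.9]
width: 0.0111
```

Run:
```python
from h import *
from cell import bot
T=bot.get_image("top");S=bot.get_image("side")
cv2.imwrite("pics/d.png",cv2.resize(T["color"][160:310,230:390,::-1],None,fx=3,fy=3))
cv2.imwrite("pics/e.png",cv2.resize(S["color"][180:330,220:380,::-1],None,fx=3,fy=3))
cmd([.5702,.0795,.059],np.pi/2+.052);print(bot.read_state()["tcp_pos"])
```

```text
shift [ 0.1775 -0.0114  0.0053] turn [-0.0003  0.     -0.    ] jaw now -1.5198 t 5.975
[0.57195937 0.07617363 0.11225072]
```

View pics/d.png

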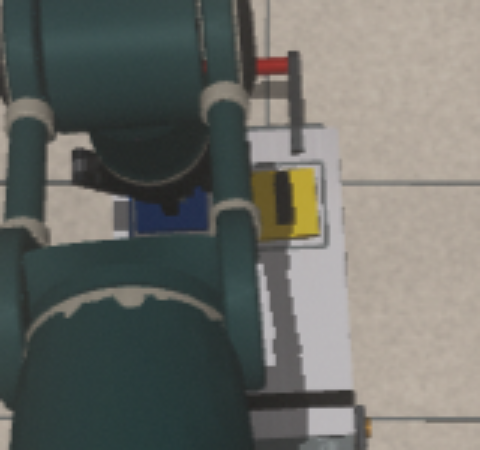

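View pics/e.png

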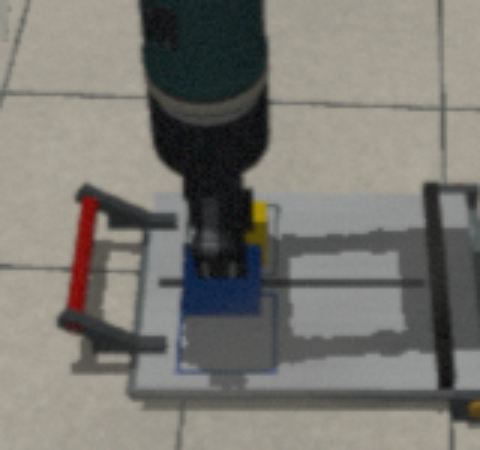

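The side view shows the sled at (294,273), hovering about 55 mm over the mark. The top view shows it level at (287,229). Lowering gently.

Emit:
arm_command(commands=[{"x":0.04,"y":-0.01,"z":0.003,"rx":0,"ry":0,"rz":0},{"x":0.08,"y":-0.01,"z":0.003,"rx":0,"ry":0,"rz":0},{"x":0.11,"y":-0.01,"z":0.003,"rx":0,"ry":0,"rz":0},{"x":0.14,"y":-0.01,"z":0.003,"rx":0,"ry":0,"rz":0},{"x":0.155,"y":-0.01,"z":0.003,"rx":0,"ry":0,"rz":0},{"x":0.165,"y":-0.01,"z":0.003,"rx":0,"ry":0,"rz":0},{"x":0.165,"y":-0.01,"z":0.003,"rx":0,"ry":0,"rz":0}])

```text
time_s: 6.85
tcp_pos: [0.5709, 0.0796, 0.0626]
tcp_rot: [-0.065, 1.571, 3.129]
ft_force: [-0.4, 0.2, -1.8]
width: 0.0113
```

Run:
```python
from h import *
from cell import bot
S=bot.get_image("side")
cv2.imwrite("pics/f.png",cv2.resize(S["color"][180:330,220:380,::-1],None,fx=3,fy=3))
cmd([.5702,.0795,.0565],np.pi/2+.052);print(bot.read_state()["tcp_pos"],bot.read_state()["ft_force"])
# sled front-bottom edge & corners: blue mask rows vs mark outline
```

```text
shift [0.0212 0.0003 0.0028] turn [-0.0001 -0.0001 -0.    ] jaw now -1.5191 t 6.9
[0.57104003 0.07963946 0.06285917] [ 0.03492838  0.22517644 -1.79104916]
```

View pics/f.png

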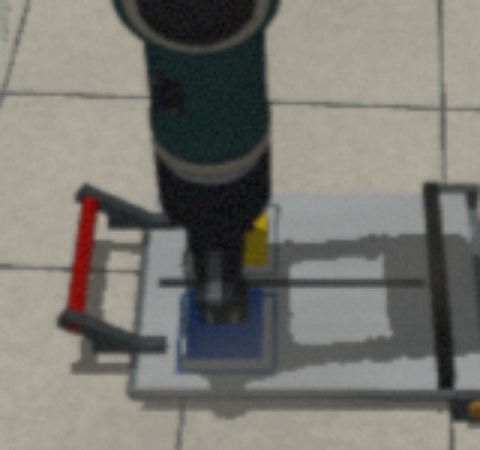

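The sled is centred in the outline: its edges are at crop columns 187 and 264 and the outline is at 178 to 275. A few mm are left to lower.

Emit:
arm_command(commands=[{"x":0.005,"y":0,"z":0.002,"rx":0,"ry":0,"rz":0},{"x":0.01,"y":0,"z":0.002,"rx":0,"ry":0,"rz":0},{"x":0.014,"y":0,"z":0.002,"rx":0,"ry":0,"rz":0},{"x":0.014,"y":0,"z":0.002,"rx":0,"ry":0,"rz":0}])

```text
time_s: 7.4
tcp_pos: [0.5701, 0.0796, 0.0583]
tcp_rot: [-0.009, 1.571, -3.099]
ft_force: [-0.3, 0.3, -1.6]
width: 0.011
```

Run:
```python
from h import *
from cell import bot
s=bot.read_state();print(s["tcp_pos"],s["ft_force"])
```

```text
[0.57010627 0.07958075 0.05834105] [-0.25218642  0.33977537 -1.6401395 ]
```

Emit:
arm_command(commands=[{"x":0.003,"y":0,"z":0,"rx":0,"ry":0,"rz":0},{"x":0.005,"y":0,"z":0,"rx":0,"ry":0,"rz":0},{"x":0.005,"y":0,"z":0,"rx":0,"ry":0,"rz":0}])

```text
time_s: 7.78
tcp_pos: [0.5702, 0.0796, 0.0569]
tcp_rot: [0.012, 1.571, -3.078]
ft_force: [-0.0, 0.0, -1.7]
width: 0.0113
```

Emit:
arm_command(commands=[{"x":0.003,"y":0,"z":0,"rx":0,"ry":0,"rz":0},{"x":0.004,"y":0,"z":0,"rx":0,"ry":0,"rz":0},{"x":0.004,"y":0,"z":0,"rx":0,"ry":0,"rz":0}])

```text
time_s: 8.15
tcp_pos: [0.5703, 0.0796, 0.0559]
tcp_rot: [-2.971, 1.571, 0.223]
ft_force: [-1.1, -0.0, -0.1]
width: 0.0112
```

Emit:
arm_command(commands=[{"x":0.002,"y":0,"z":0,"rx":0,"ry":0,"rz":0},{"x":0.002,"y":0,"z":0,"rx":0,"ry":0,"rz":0}])

```text
time_s: 8.4
tcp_pos: [0.5703, 0.0796, 0.0559]
tcp_rot: [3.14, 1.571, 0.05]
ft_force: [-3.9, -0.4, 5.1]
width: 0.0111
```

Emit:
arm_command(commands=[{"x":0,"y":0,"z":0,"rx":0,"ry":0,"rz":0},{"x":0,"y":0,"z":0,"rx":0,"ry":0,"rz":0},{"x":0,"y":0,"z":0,"rx":0,"ry":0,"rz":0},{"x":0,"y":0,"z":0,"rx":0,"ry":0,"rz":0}], claw=0.1)

```text
time_s: 8.9
tcp_pos: [0.5702, 0.0796, 0.055]
tcp_rot: [-0.06, 1.571, 3.134]
ft_force: [-0.2, -0.5, 0.1]
width: 0.0381
```

Emit:
arm_command(commands=[{"x":-0.05,"y":0,"z":0,"rx":0,"ry":0,"rz":0},{"x":-0.15,"y":0,"z":0,"rx":0,"ry":0,"rz":0},{"x":-0.28,"y":0,"z":0,"rx":0,"ry":0,"rz":0},{"x":-0.4,"y":0,"z":0,"rx":0,"ry":0,"rz":0},{"x":-0.4,"y":0,"z":0,"rx":0,"ry":0,"rz":0}])

```text
time_s: 9.52
tcp_pos: [0.5735, 0.0799, 0.1807]
tcp_rot: [-3.095, 1.561, 0.098]
ft_force: [0.3, -0.0, 1.1]
width: 0.0383
```

Run:
```python
from h import *
from cell import bot
S=bot.get_image("side");T=bot.get_image("top")
pickle.dump(S,open("side1.pkl","wb"));pickle.dump(T,open("top1.pkl","wb"))
cv2.imwrite("pics/g.png",cv2.resize(S["color"][180:330,220:380,::-1],None,fx=3,fy=3))
cv2.imwrite("pics/g2.png",cv2.resize(T["color"][160:310,230:390,::-1],None,fx=3,fy=3))
s=bot.read_state();print(s["tcp_pos"],s["joint_positions"].round(3),s["width"])
cmd([.682,.039,.17],.052)
```

```text
[0.5706227  0.07963665 0.17635184] [ 0.095  0.118  1.88  -0.     1.141  1.615] 0.03848146753759134
shift [ 0.0219  0.1544 -0.3637] turn [ 0.4999 -0.0005  0.0005] jaw now -1.5191 t 9.625
```

View pics/g.png

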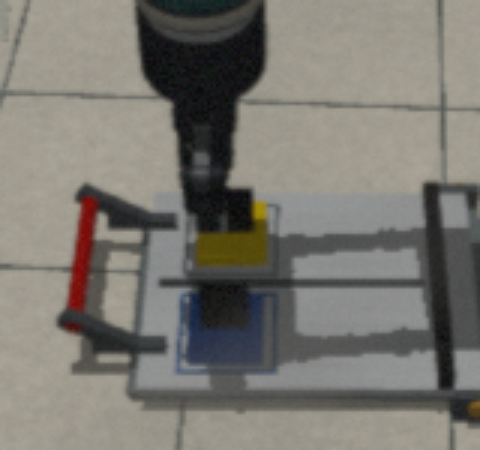

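View pics/g2.png

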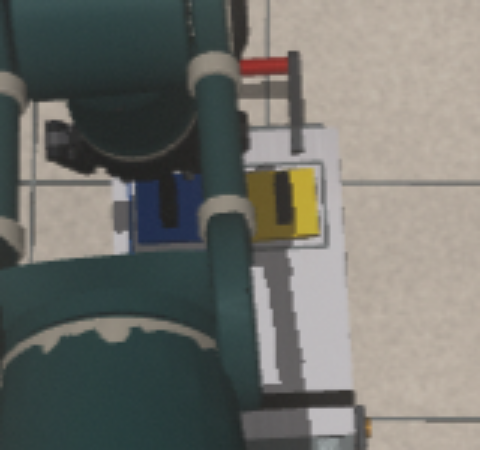

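The sled stands square inside its outline in both views: its centre is at (295,289) in the side view, with even margins. Turning the gripper and moving over the bar.

Emit:
arm_command(commands=[{"x":0,"y":0.15,"z":-0.12,"rx":-0.06,"ry":0,"rz":0},{"x":0,"y":0.15,"z":-0.24,"rx":-0.12,"ry":0,"rz":0},{"x":0,"y":0.15,"z":-0.36,"rx":-0.18,"ry":0,"rz":0},{"x":0,"y":0.154,"z":-0.364,"rx":-0.23,"ry":0,"rz":0},{"x":0,"y":0.154,"z":-0.364,"rx":-0.29,"ry":0,"rz":0},{"x":0,"y":0.154,"z":-0.364,"rx":-0.35,"ry":0,"rz":0},{"x":0,"y":0.154,"z":-0.364,"rx":-0.41,"ry":0,"rz":0},{"x":0,"y":0.154,"z":-0.364,"rx":-0.47,"ry":0,"rz":0}])

```text
time_s: 10.62
tcp_pos: [0.6803, 0.0391, 0.1729]
tcp_rot: [-1.501, 1.567, -3.112]
ft_force: [0.2, -0.3, 0.8]
width: 0.0386
```

Run:
```python
from h import *
cmd([.682,.039,.13],.052)
```

```text
shift [ 1.429e-01  6.200e-03 -1.000e-04] turn [-0.0294  0.      0.0012] jaw now -0.0404 t 10.625
```

Emit:
arm_command(commands=[{"x":0.06,"y":0.006,"z":0,"rx":-0.0295,"ry":0,"rz":0},{"x":0.14,"y":0.006,"z":0,"rx":-0.0295,"ry":0,"rz":0},{"x":0.14,"y":0.006,"z":0,"rx":-0.0295,"ry":0,"rz":0},{"x":0.14,"y":0.006,"z":0,"rx":-0.0295,"ry":0,"rz":0}])

```text
time_s: 11.12
tcp_pos: [0.6831, 0.039, 0.1327]
tcp_rot: [-1.604, 1.57, -3.129]
ft_force: [1.0, -0.4, -0.2]
width: 0.0383
```

Run:
```python
from h import *
from cell import bot
S=bot.get_image("side");T=bot.get_image("top")
pickle.dump(S,open("side2.pkl","wb"));pickle.dump(T,open("top2.pkl","wb"))
cv2.imwrite("pics/i.png",cv2.resize(S["color"][180:330,220:380,::-1],None,fx=3,fy=3))
cmd([.682,.039,.050],.052);print(bot.read_state()["tcp_pos"])
P=pix(mask(S,[100,100,40],[130,255,255],(265,272,325,312)));print(cv2.minAreaRect(plane(S,P,.032)[:,:2].astype(np.float32)))
```

```text
shift [ 2.806e-01 -7.400e-03 -1.000e-04] turn [-0.0019  0.     -0.0004] jaw now 0.0461 t 11.225
[0.68411559 0.03905798 0.13418022]
((0.5727065801620483, 0.07353168725967407), (0.059460096061229706, 0.058690764009952545), 6.401357173919678)
```

View pics/i.png

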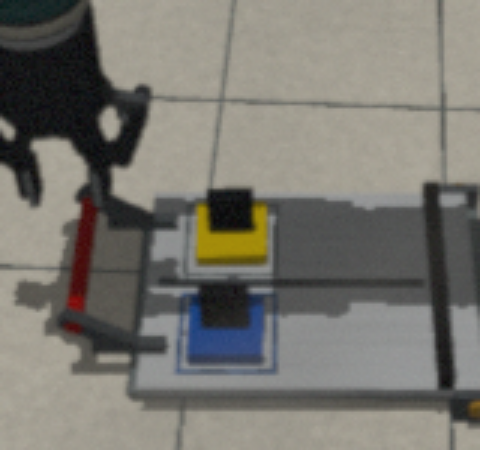

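The side view shows the sled at (295,287), centred in the outline, and the open fingers above the red bar. Lowering around the bar.

Emit:
arm_command(commands=[{"x":0,"y":-0.004,"z":0,"rx":-0.001,"ry":0,"rz":0},{"x":0.08,"y":-0.004,"z":0,"rx":-0.001,"ry":0,"rz":0},{"x":0.16,"y":-0.004,"z":0,"rx":-0.001,"ry":0,"rz":0},{"x":0.23,"y":-0.004,"z":0,"rx":-0.001,"ry":0,"rz":0},{"x":0.28,"y":-0.004,"z":0,"rx":-0.001,"ry":0,"rz":0},{"x":0.29,"y":-0.004,"z":0,"rx":-0.001,"ry":0,"rz":0},{"x":0.29,"y":-0.004,"z":0,"rx":-0.001,"ry":0,"rz":0},{"x":0.29,"y":-0.004,"z":0,"rx":-0.001,"ry":0,"rz":0}])

```text
time_s: 12.22
tcp_pos: [0.6832, 0.039, 0.0473]
tcp_rot: [1.537, 1.569, 0.016]
ft_force: [-0.2, -0.5, 0.5]
width: 0.0381
```

Run:
```python
from h import *
from cell import bot
S=bot.get_image("side");T=bot.get_image("top")
cv2.imwrite("pics/j.png",cv2.resize(S["color"][200:330,210:350,::-1],None,fx=4,fy=4))
cv2.imwrite("pics/j2.png",cv2.resize(T["color"][100:250,230:390,::-1],None,fx=3,fy=3))
cmd([.682,.039,.047],.052);s=bot.read_state();print(s["tcp_pos"],s["ft_force"])
```

```text
shift [ 0.0008 -0.0035 -0.0002] turn [-0.0009  0.     -0.0006] jaw now 0.0492 t 12.325
[0.68305884 0.03898187 0.04724904] [-0.10920718 -0.78024072 -0.05341772]
```

View pics/j.png

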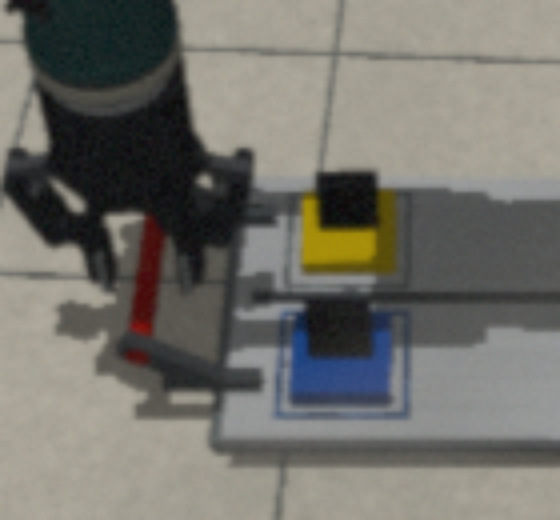

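The bar (crop column 146) lies midway between the fingers (columns 103 and 190). Closing.

Emit:
arm_command(commands=[{"x":0,"y":-0.002,"z":0,"rx":0,"ry":0,"rz":0},{"x":0,"y":-0.002,"z":0,"rx":0,"ry":0,"rz":0},{"x":0,"y":-0.002,"z":0,"rx":0,"ry":0,"rz":0}], claw=0.55)

```text
time_s: 12.7
tcp_pos: [0.6817, 0.0389, 0.0463]
tcp_rot: [1.445, 1.571, -0.076]
ft_force: [0.9, 0.3, 0.4]
width: 0.0189
```

Emit:
arm_command(commands=[{"x":0,"y":0,"z":0,"rx":0,"ry":0,"rz":0},{"x":0,"y":0,"z":0,"rx":0,"ry":0,"rz":0},{"x":0,"y":0,"z":0,"rx":0,"ry":0,"rz":0},{"x":0,"y":0,"z":0,"rx":0,"ry":0,"rz":0}], claw=1)

```text
time_s: 13.2
tcp_pos: [0.6813, 0.0389, 0.0463]
tcp_rot: [-1.58, 1.57, -3.102]
ft_force: [-4.2, -0.2, 5.6]
width: 0.0121
```

Run:
```python
from h import *
from cell import bot
s=bot.read_state();print(s["tcp_pos"],s["ft_force"],s["width"])
C=R.from_euler('xyz',s["tcp_rot"]);print(C.as_matrix().round(3))
r=np.hypot(.295,.043);p0=np.arctan2(.043,.295)
for th in(.02,.05,.1,.12,.14,.16,.18,.2,.22,.24,.26,.28,.3,.32,.34,.36,.38,.4,.42,.44,.46):
    print(th,"x(up) %.4f y(back) %.4f"%(-r*(np.sin(p0+th)-np.sin(p0))/.3, r*(np.cos(p0+th)-np.cos(p0))/.3))
```

```text
[0.68127651 0.03893087 0.04632793] [-4.16712975 -0.24685483  5.5771294 ] 0.01209294392319825
[[-0.001  0.999  0.049]
 [-0.     0.049 -0.999]
 [-1.    -0.001 -0.   ]]
0.02 x(up) -0.0196 y(back) -0.0031
0.05 x(up) -0.0490 y(back) -0.0084
0.1 x(up) -0.0975 y(back) -0.0192
0.12 x(up) -0.1167 y(back) -0.0242
0.14 x(up) -0.1358 y(back) -0.0296
0.16 x(up) -0.1548 y(back) -0.0354
0.18 x(up) -0.1737 y(back) -0.0415
0.2 x(up) -0.1925 y(back) -0.0481
0.22 x(up) -0.2111 y(back) -0.0550
0.24 x(up) -0.2296 y(back) -0.0623
0.26 x(up) -0.2480 y(back) -0.0699
0.28 x(up) -0.2662 y(back) -0.0779
0.3 x(up) -0.2842 y(back) -0.0863
0.32 x(up) -0.3020 y(back) -0.0950
0.34 x(up) -0.3197 y(back) -0.1041
0.36 x(up) -0.3372 y(back) -0.1135
0.38 x(up) -0.3545 y(back) -0.1233
0.4 x(up) -0.3716 y(back) -0.1334
0.42 x(up) -0.3885 y(back) -0.1439
0.44 x(up) -0.4052 y(back) -0.1547
0.46 x(up) -0.4216 y(back) -0.1658
```

Emit:
arm_command(commands=[{"x":-0.0098,"y":-0.0015,"z":0,"rx":0,"ry":0,"rz":0},{"x":-0.0196,"y":-0.0031,"z":0,"rx":0,"ry":0,"rz":0},{"x":-0.0294,"y":-0.0048,"z":0,"rx":0,"ry":0,"rz":0},{"x":-0.039,"y":-0.0065,"z":0,"rx":0,"ry":0,"rz":0},{"x":-0.049,"y":-0.0084,"z":0,"rx":0,"ry":0,"rz":0},{"x":-0.049,"y":-0.0084,"z":0,"rx":0,"ry":0,"rz":0}])

```text
time_s: 13.95
tcp_pos: [0.6788, 0.0388, 0.0611]
tcp_rot: [-1.566, 1.57, -3.087]
ft_force: [1.6, -0.1, -11.0]
width: 0.0122
```

```bash
cat > m.py <<'E'
from h import *
from cell import bot
import sys
n=sys.argv[1]
S=bot.get_image("side");s=bot.read_state()
pickle.dump(S,open(f"side_{n}.pkl","wb"))
cv2.imwrite(f"pics/{n}.png",cv2.resize(S["color"][180:330,220:400,::-1],None,fx=3,fy=3))
print("tcp",s["tcp_pos"].round(4),"F",s["ft_force"].round(1),"w",s["width"].round(4),"t",s["time_s"])
for k,lo,hi,r in(("blue",[100,130,40],[130,255,255],(240,260,400,325)),("yel",[20,120,40],[35,255,255],(240,200,400,290)),("hinge",[10,120,60],[28,255,255],(360,295,395,330)),("red",[0,120,40],[8,255,255],(220,180,300,320))):
    P=pix(mask(S,lo,hi,r))
    if len(P): print(k,len(P),"c",P.mean(0).round(2),"min",P.min(0),"max",P.max(0))
E
python3 m.py k1
```

```text
Traceback (most recent call last):
  File "m.py", line 8, in <module>
    print("tcp",s["tcp_pos"].round(4),"F",s["ft_force"].round(1),"w",s["width"].round(4),"t",s["time_s"])
                                                                     ^^^^^^^^^^^^^^^^
AttributeError: 'float' object has no attribute 'round'
```

View pics/k1.png

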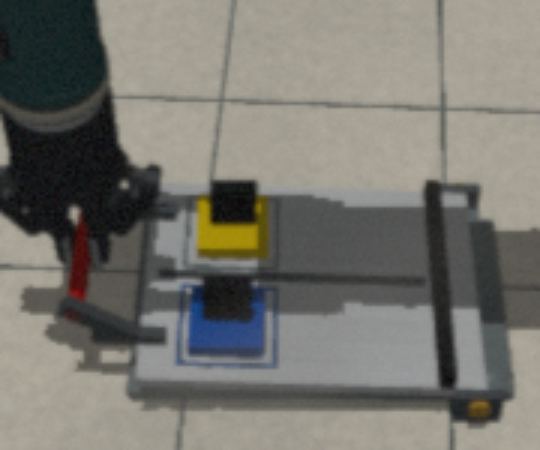

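The side view shows the bar lifting and both sleds on their marks. The lift force is 11 N and the sideways force under 2 N.

Emit:
arm_command(commands=[{"x":-0.0146,"y":-0.003,"z":0,"rx":0,"ry":0,"rz":0},{"x":-0.0292,"y":-0.0064,"z":0,"rx":0,"ry":0,"rz":0},{"x":-0.0485,"y":-0.0108,"z":0,"rx":0,"ry":0,"rz":0},{"x":-0.0677,"y":-0.0158,"z":0,"rx":0,"ry":0,"rz":0},{"x":-0.0868,"y":-0.0212,"z":0,"rx":0,"ry":0,"rz":0},{"x":-0.0963,"y":-0.024,"z":0,"rx":0,"ry":0,"rz":0},{"x":-0.1058,"y":-0.027,"z":0,"rx":0,"ry":0,"rz":0},{"x":-0.1058,"y":-0.027,"z":0,"rx":0,"ry":0,"rz":0}])

```text
time_s: 15.0
tcp_pos: [0.6709, 0.0384, 0.0932]
tcp_rot: [-1.649, 1.57, 3.112]
ft_force: [0.7, -0.5, -7.7]
width: 0.012
```

```bash
sed -i 's/s\["width"\].round(4)/round(s["width"],4)/' m.py; python3 m.py k2
```

```text
tcp [0.6709 0.0384 0.0932] F [-0.8  0.2 -7.4] w 0.0121 t 15.05
blue 326 c [295.49 283.13] min [284 270] max [309 291]
yel 371 c [298.32 251.62] min [287 239] max [311 260]
hinge 35 c [379.2  315.83] min [376 313] max [382 318]
red 112 c [248.08 258.73] min [245 242] max [251 276]
```

View pics/k2.png

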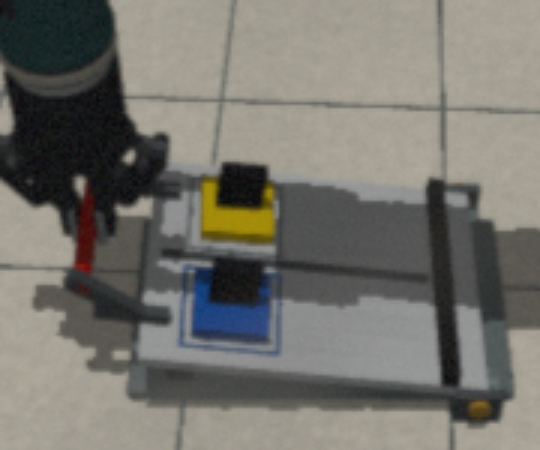

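The board is up to about 0.16 rad, with both sleds still on their marks: blue centre (295,283), yellow (298,252).

Emit:
arm_command(commands=[{"x":-0.0094,"y":-0.003,"z":0,"rx":0,"ry":0,"rz":0},{"x":-0.0189,"y":-0.0061,"z":0,"rx":0,"ry":0,"rz":0},{"x":-0.0283,"y":-0.0094,"z":0,"rx":0,"ry":0,"rz":0},{"x":-0.0377,"y":-0.0127,"z":0,"rx":0,"ry":0,"rz":0},{"x":-0.047,"y":-0.0161,"z":0,"rx":0,"ry":0,"rz":0},{"x":-0.0563,"y":-0.0196,"z":0,"rx":0,"ry":0,"rz":0},{"x":-0.0563,"y":-0.0196,"z":0,"rx":0,"ry":0,"rz":0}])

```text
time_s: 15.92
tcp_pos: [0.6651, 0.0381, 0.1103]
tcp_rot: [-1.351, 1.571, -2.872]
ft_force: [2.3, -0.6, -7.9]
width: 0.0123
```

```bash
python3 m.py k3
```

```text
tcp [0.6651 0.0381 0.1103] F [ 0.6  1.  -6.4] w 0.0116 t 15.975
blue 332 c [296.38 280.33] min [286 267] max [310 288]
yel 366 c [298.93 248.61] min [288 236] max [312 258]
hinge 35 c [379.31 315.91] min [376 313] max [383 318]
red 107 c [249.73 254.52] min [246 237] max [253 273]
```

Emit:
arm_command(commands=[{"x":-0.0046,"y":-0.0018,"z":0,"rx":0,"ry":0,"rz":0},{"x":-0.0093,"y":-0.0036,"z":0,"rx":0,"ry":0,"rz":0},{"x":-0.0093,"y":-0.0036,"z":0,"rx":0,"ry":0,"rz":0},{"x":-0.0093,"y":-0.0036,"z":0,"rx":0,"ry":0,"rz":0}])

```text
time_s: 16.48
tcp_pos: [0.6643, 0.0381, 0.1124]
tcp_rot: [1.628, 1.57, 0.106]
ft_force: [2.9, -0.1, -10.3]
width: 0.0121
```

```bash
python3 m.py k4
```

```text
tcp [0.6643 0.0381 0.1124] F [  3.6  -0.5 -10.4] w 0.0119 t 16.525
blue 346 c [296.52 279.98] min [286 266] max [310 288]
yel 371 c [299.26 248.18] min [288 235] max [312 257]
hinge 36 c [379.33 315.83] min [376 313] max [383 318]
red 119 c [250.02 254.9 ] min [246 235] max [253 272]
```

Emit:
arm_command(commands=[{"x":-0.0046,"y":-0.0018,"z":0,"rx":0,"ry":0,"rz":0},{"x":-0.0092,"y":-0.0037,"z":0,"rx":0,"ry":0,"rz":0},{"x":-0.0092,"y":-0.0037,"z":0,"rx":0,"ry":0,"rz":0},{"x":-0.0092,"y":-0.0037,"z":0,"rx":0,"ry":0,"rz":0}])

```text
time_s: 17.02
tcp_pos: [0.6632, 0.038, 0.1153]
tcp_rot: [1.565, 1.57, 0.043]
ft_force: [3.7, -0.6, -9.6]
width: 0.0121
```

```bash
python3 m.py k5
```

```text
tcp [0.6632 0.038  0.1154] F [ 4.3 -0.  -9.9] w 0.012 t 17.075
blue 348 c [296.61 279.55] min [286 265] max [310 288]
yel 363 c [299.77 247.68] min [288 235] max [312 257]
hinge 36 c [379.25 315.75] min [376 313] max [382 318]
red 112 c [250.43 252.04] min [247 236] max [254 270]
```

Emit:
arm_command(commands=[{"x":-0.0046,"y":-0.0012,"z":0,"rx":0,"ry":0,"rz":0},{"x":-0.0092,"y":-0.0025,"z":0,"rx":0,"ry":0,"rz":0},{"x":-0.0092,"y":-0.0025,"z":0,"rx":0,"ry":0,"rz":0},{"x":-0.0092,"y":-0.0025,"z":0,"rx":0,"ry":0,"rz":0}])

```text
time_s: 17.58
tcp_pos: [0.6621, 0.038, 0.1179]
tcp_rot: [-1.54, 1.571, -3.061]
ft_force: [2.3, 0.4, -10.0]
width: 0.0118
```

```bash
python3 m.py k6
```

```text
tcp [0.6621 0.038  0.1179] F [ 3.7  1.1 -9.7] w 0.0124 t 17.625
blue 348 c [297.01 279.09] min [286 265] max [311 287]
yel 362 c [299.71 247.21] min [289 234] max [312 256]
hinge 34 c [379.38 315.88] min [376 313] max [383 318]
red 115 c [250.94 251.85] min [247 232] max [254 269]
```

Emit:
arm_command(commands=[{"x":-0.0046,"y":-0.0014,"z":0,"rx":0,"ry":0,"rz":0},{"x":-0.0091,"y":-0.0029,"z":0,"rx":0,"ry":0,"rz":0},{"x":-0.0091,"y":-0.0029,"z":0,"rx":0,"ry":0,"rz":0},{"x":-0.0091,"y":-0.0029,"z":0,"rx":0,"ry":0,"rz":0}])

```text
time_s: 18.12
tcp_pos: [0.6611, 0.038, 0.1205]
tcp_rot: [-1.582, 1.57, -3.104]
ft_force: [2.5, 0.3, -11.3]
width: 0.0113
```

```bash
python3 m.py k7
```

```text
tcp [0.6611 0.0379 0.1205] F [  3.1   0.3 -11.1] w 0.0122 t 18.175
blue 347 c [297.33 278.51] min [286 264] max [311 287]
yel 371 c [299.95 246.73] min [289 233] max [313 256]
hinge 34 c [379.18 315.91] min [376 313] max [382 318]
red 107 c [251.4  251.24] min [248 234] max [254 268]
```

Emit:
arm_command(commands=[{"x":-0.0046,"y":-0.0019,"z":0,"rx":0,"ry":0,"rz":0},{"x":-0.0091,"y":-0.0038,"z":0,"rx":0,"ry":0,"rz":0},{"x":-0.0091,"y":-0.0038,"z":0,"rx":0,"ry":0,"rz":0},{"x":-0.0091,"y":-0.0038,"z":0,"rx":0,"ry":0,"rz":0}])

```text
time_s: 18.68
tcp_pos: [0.6599, 0.0379, 0.1232]
tcp_rot: [-1.572, 1.57, -3.093]
ft_force: [2.0, 0.8, -11.8]
width: 0.0117
```

```bash
python3 m.py k8
```

```text
tcp [0.66   0.0379 0.1233] F [  1.1   0.4 -11.9] w 0.0118 t 18.725
blue 351 c [297.34 278.16] min [287 264] max [311 287]
yel 379 c [300.15 246.19] min [289 233] max [313 256]
hinge 38 c [379.37 315.74] min [376 313] max [383 318]
red 117 c [251.77 249.68] min [248 233] max [255 269]
```

Emit:
arm_command(commands=[{"x":-0.0046,"y":-0.0019,"z":0,"rx":0,"ry":0,"rz":0},{"x":-0.0091,"y":-0.0038,"z":0,"rx":0,"ry":0,"rz":0},{"x":-0.0091,"y":-0.0038,"z":0,"rx":0,"ry":0,"rz":0},{"x":-0.0091,"y":-0.0038,"z":0,"rx":0,"ry":0,"rz":0}])

```text
time_s: 19.23
tcp_pos: [0.6587, 0.0378, 0.1263]
tcp_rot: [-1.505, 1.57, -3.027]
ft_force: [-0.4, -0.5, -9.3]
width: 0.012
```

```bash
python3 m.py k9
```

```text
tcp [0.6587 0.0378 0.1263] F [-1.2 -0.3 -8.8] w 0.0119 t 19.275
blue 360 c [297.81 277.75] min [287 263] max [312 286]
yel 367 c [300.41 245.78] min [289 232] max [313 255]
hinge 37 c [379.35 315.76] min [376 313] max [383 318]
red 108 c [252.05 248.89] min [249 233] max [255 268]
```

Now about 0.28 rad; the sleds have not moved relative to the board.

Emit:
arm_command(commands=[{"x":-0.0045,"y":-0.0021,"z":0,"rx":0,"ry":0,"rz":0},{"x":-0.009,"y":-0.0042,"z":0,"rx":0,"ry":0,"rz":0},{"x":-0.009,"y":-0.0042,"z":0,"rx":0,"ry":0,"rz":0},{"x":-0.009,"y":-0.0042,"z":0,"rx":0,"ry":0,"rz":0}])

```text
time_s: 19.77
tcp_pos: [0.6577, 0.0377, 0.1286]
tcp_rot: [-1.495, 1.57, -3.017]
ft_force: [-0.4, -0.2, -9.7]
width: 0.0119
```

```bash
python3 m.py l1
```

```text
tcp [0.6577 0.0378 0.1287] F [  0.3   0.4 -12.1] w 0.0119 t 19.825
blue 360 c [297.91 277.44] min [287 263] max [312 286]
yel 372 c [300.73 245.3 ] min [290 232] max [314 255]
hinge 37 c [379.22 315.78] min [376 313] max [383 318]
red 129 c [252.29 249.09] min [248 231] max [255 268]
```

Emit:
arm_command(commands=[{"x":-0.0045,"y":-0.0021,"z":0,"rx":0,"ry":0,"rz":0},{"x":-0.009,"y":-0.0042,"z":0,"rx":0,"ry":0,"rz":0},{"x":-0.009,"y":-0.0042,"z":0,"rx":0,"ry":0,"rz":0},{"x":-0.009,"y":-0.0042,"z":0,"rx":0,"ry":0,"rz":0}])

```text
time_s: 20.32
tcp_pos: [0.6564, 0.0376, 0.1315]
tcp_rot: [-1.449, 1.57, -2.971]
ft_force: [-0.3, -1.8, -11.0]
width: 0.0119
```

```bash
python3 m.py l2
```

```text
tcp [0.6564 0.0377 0.1315] F [ -0.6  -0.3 -11.6] w 0.0123 t 20.375
blue 362 c [298.36 276.77] min [287 262] max [312 286]
yel 376 c [300.92 244.74] min [290 231] max [314 254]
hinge 34 c [379.29 316.  ] min [376 314] max [383 318]
red 122 c [252.98 247.79] min [248 227] max [256 266]
```

Emit:
arm_command(commands=[{"x":-0.0045,"y":-0.0022,"z":0,"rx":0,"ry":0,"rz":0},{"x":-0.0089,"y":-0.0044,"z":0,"rx":0,"ry":0,"rz":0},{"x":-0.0089,"y":-0.0044,"z":0,"rx":0,"ry":0,"rz":0},{"x":-0.0089,"y":-0.0044,"z":0,"rx":0,"ry":0,"rz":0}])

```text
time_s: 20.88
tcp_pos: [0.6551, 0.0376, 0.1341]
tcp_rot: [-1.402, 1.57, -2.924]
ft_force: [-0.8, -1.9, -11.5]
width: 0.0122
```

```bash
python3 m.py l3
```

```text
tcp [0.6551 0.0376 0.1342] F [  0.1  -0.8 -11.9] w 0.0122 t 20.925
blue 366 c [298.6  276.21] min [288 262] max [313 285]
yel 378 c [301.02 244.38] min [290 231] max [314 254]
hinge 33 c [379.12 315.85] min [376 313] max [382 318]
red 123 c [253.47 246.11] min [250 229] max [257 265]
```

Emit:
arm_command(commands=[{"x":-0.0045,"y":-0.0022,"z":0,"rx":0,"ry":0,"rz":0},{"x":-0.0089,"y":-0.0044,"z":0,"rx":0,"ry":0,"rz":0},{"x":-0.0089,"y":-0.0044,"z":0,"rx":0,"ry":0,"rz":0},{"x":-0.0089,"y":-0.0044,"z":0,"rx":0,"ry":0,"rz":0}])

```text
time_s: 21.42
tcp_pos: [0.6539, 0.0376, 0.1368]
tcp_rot: [-1.392, 1.571, -2.914]
ft_force: [-0.9, -1.2, -12.1]
width: 0.0117
```

```bash
python3 m.py l4
```

```text
tcp [0.6539 0.0375 0.1368] F [ -0.6  -0.6 -12.7] w 0.0121 t 21.475
blue 367 c [298.76 275.81] min [288 261] max [313 284]
yel 366 c [301.52 243.86] min [291 230] max [314 253]
hinge 35 c [379.2  315.83] min [376 313] max [382 318]
red 111 c [254.   244.97] min [250 229] max [257 265]
```

Emit:
arm_command(commands=[{"x":-0.0044,"y":-0.0023,"z":0,"rx":0,"ry":0,"rz":0},{"x":-0.0088,"y":-0.0046,"z":0,"rx":0,"ry":0,"rz":0},{"x":-0.0088,"y":-0.0046,"z":0,"rx":0,"ry":0,"rz":0},{"x":-0.0088,"y":-0.0046,"z":0,"rx":0,"ry":0,"rz":0}])

```text
time_s: 21.98
tcp_pos: [0.6525, 0.0375, 0.1395]
tcp_rot: [-0.937, 1.571, -2.459]
ft_force: [-1.2, -0.9, -12.3]
width: 0.0118
```

```bash
python3 m.py l5
```

```text
tcp [0.6526 0.0375 0.1395] F [ -0.9  -1.1 -13.2] w 0.012 t 22.025
blue 364 c [299.3  275.22] min [288 260] max [313 284]
yel 379 c [301.92 243.35] min [291 229] max [315 253]
hinge 35 c [379.2  315.83] min [376 313] max [382 318]
red 128 c [254.37 245.12] min [250 226] max [257 264]
```

Emit:
arm_command(commands=[{"x":-0.0044,"y":-0.0023,"z":0,"rx":0,"ry":0,"rz":0},{"x":-0.0088,"y":-0.0046,"z":0,"rx":0,"ry":0,"rz":0},{"x":-0.0088,"y":-0.0046,"z":0,"rx":0,"ry":0,"rz":0},{"x":-0.0088,"y":-0.0046,"z":0,"rx":0,"ry":0,"rz":0}])

```text
time_s: 22.52
tcp_pos: [0.6512, 0.0374, 0.1422]
tcp_rot: [0.376, 1.571, -1.146]
ft_force: [-0.3, -0.6, -12.5]
width: 0.0119
```

```bash
python3 m.py l6
```

```text
tcp [0.6512 0.0374 0.1422] F [ -1.1  -0.9 -11.9] w 0.0121 t 22.575
blue 377 c [299.52 274.75] min [289 260] max [314 284]
yel 380 c [301.87 242.8 ] min [291 229] max [315 253]
hinge 34 c [379.29 315.79] min [376 313] max [382 318]
red 113 c [254.88 244.3 ] min [252 225] max [258 263]
```

View pics/l6.png

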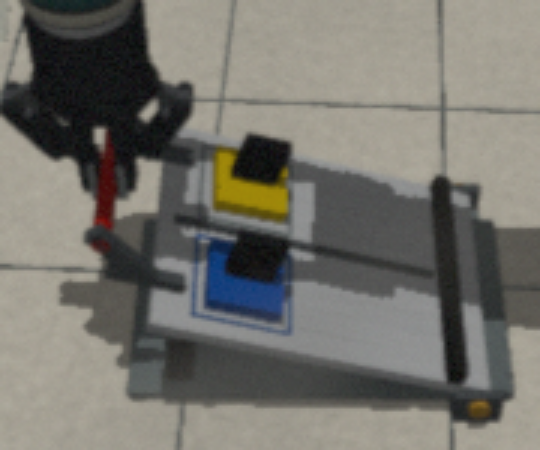

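About 0.34 rad (hinge pixel unmoved at (379,316)); the blue sled is still centred in its outline. Continuing.

Emit:
arm_command(commands=[{"x":-0.0044,"y":-0.0023,"z":0,"rx":0,"ry":0,"rz":0},{"x":-0.0088,"y":-0.0047,"z":0,"rx":0,"ry":0,"rz":0},{"x":-0.0088,"y":-0.0047,"z":0,"rx":0,"ry":0,"rz":0},{"x":-0.0088,"y":-0.0047,"z":0,"rx":0,"ry":0,"rz":0}])

```text
time_s: 23.08
tcp_pos: [0.6498, 0.0374, 0.1452]
tcp_rot: [-2.705, 1.571, 2.056]
ft_force: [-0.0, -1.1, -8.8]
width: 0.0122
```

```bash
python3 m.py l7
```

```text
tcp [0.6498 0.0374 0.1452] F [-0.9 -1.  -8.7] w 0.0122 t 23.125
blue 374 c [299.92 274.48] min [289 260] max [314 284]
yel 374 c [302.44 242.35] min [291 228] max [316 252]
hinge 36 c [379.11 315.78] min [376 313] max [382 318]
red 131 c [255.5  242.77] min [252 225] max [259 262]
```

Emit:
arm_command(commands=[{"x":-0.0044,"y":-0.0023,"z":0,"rx":0,"ry":0,"rz":0},{"x":-0.0087,"y":-0.0047,"z":0,"rx":0,"ry":0,"rz":0},{"x":-0.0087,"y":-0.0047,"z":0,"rx":0,"ry":0,"rz":0},{"x":-0.0087,"y":-0.0047,"z":0,"rx":0,"ry":0,"rz":0}])

```text
time_s: 23.62
tcp_pos: [0.6486, 0.0373, 0.1474]
tcp_rot: [1.64, 1.57, 0.119]
ft_force: [1.7, -0.7, -12.0]
width: 0.0118
```

```bash
python3 m.py l8
```

```text
tcp [0.6485 0.0374 0.1474] F [  1.6  -0.7 -11.1] w 0.0118 t 23.675
blue 374 c [300.28 274.03] min [289 260] max [315 283]
yel 382 c [302.81 241.95] min [292 228] max [316 252]
hinge 34 c [379.29 315.79] min [376 313] max [382 318]
red 116 c [255.93 241.77] min [252 223] max [259 262]
```

Emit:
arm_command(commands=[{"x":-0.0043,"y":-0.0024,"z":0,"rx":0,"ry":0,"rz":0},{"x":-0.0086,"y":-0.0048,"z":0,"rx":0,"ry":0,"rz":0},{"x":-0.0086,"y":-0.0048,"z":0,"rx":0,"ry":0,"rz":0},{"x":-0.0086,"y":-0.0048,"z":0,"rx":0,"ry":0,"rz":0}])

```text
time_s: 24.18
tcp_pos: [0.6471, 0.0373, 0.1502]
tcp_rot: [1.628, 1.57, 0.106]
ft_force: [1.5, -0.4, -10.4]
width: 0.012
```

```bash
python3 m.py m1
```

```text
tcp [0.6471 0.0373 0.1502] F [  1.2   0.4 -10.7] w 0.0124 t 24.225
blue 374 c [300.75 273.75] min [290 260] max [315 283]
yel 381 c [302.85 241.41] min [292 227] max [316 252]
hinge 36 c [379.31 315.83] min [376 313] max [383 318]
red 129 c [256.66 240.05] min [253 223] max [260 261]
```

Emit:
arm_command(commands=[{"x":-0.0043,"y":-0.0024,"z":0,"rx":0,"ry":0,"rz":0},{"x":-0.0086,"y":-0.0049,"z":0,"rx":0,"ry":0,"rz":0},{"x":-0.0086,"y":-0.0049,"z":0,"rx":0,"ry":0,"rz":0},{"x":-0.0086,"y":-0.0049,"z":0,"rx":0,"ry":0,"rz":0}])

```text
time_s: 24.72
tcp_pos: [0.6457, 0.0372, 0.1527]
tcp_rot: [1.696, 1.57, 0.175]
ft_force: [2.3, -0.8, -9.8]
width: 0.012
```

```bash
python3 m.py m2
```

```text
tcp [0.6457 0.0372 0.1527] F [ 2.2 -0.2 -9.6] w 0.0117 t 24.775
blue 369 c [301.25 273.51] min [290 260] max [315 283]
yel 378 c [303.24 240.96] min [292 227] max [316 251]
hinge 35 c [379.43 315.77] min [376 313] max [383 318]
red 121 c [256.99 240.24] min [253 220] max [260 260]
```

The blue pixels now rise less than the yellow ones, so it may be creeping. Holding to check.

Emit:
arm_command(commands=[{"x":0,"y":0,"z":0,"rx":0,"ry":0,"rz":0},{"x":0,"y":0,"z":0,"rx":0,"ry":0,"rz":0},{"x":0,"y":0,"z":0,"rx":0,"ry":0,"rz":0},{"x":0,"y":0,"z":0,"rx":0,"ry":0,"rz":0},{"x":0,"y":0,"z":0,"rx":0,"ry":0,"rz":0},{"x":0,"y":0,"z":0,"rx":0,"ry":0,"rz":0}])

```text
time_s: 25.52
tcp_pos: [0.6457, 0.0372, 0.1527]
tcp_rot: [1.678, 1.57, 0.156]
ft_force: [3.4, -0.0, -8.7]
width: 0.0119
```

```bash
python3 m.py m3
```

```text
tcp [0.6457 0.0372 0.1527] F [ 2.3 -0.3 -7.8] w 0.0119 t 25.575
blue 371 c [301.28 273.54] min [290 260] max [315 283]
yel 376 c [303.29 240.93] min [292 227] max [316 251]
hinge 33 c [379.12 315.85] min [376 313] max [382 318]
red 111 c [256.89 240.65] min [254 220] max [260 260]
```

View pics/m3.png

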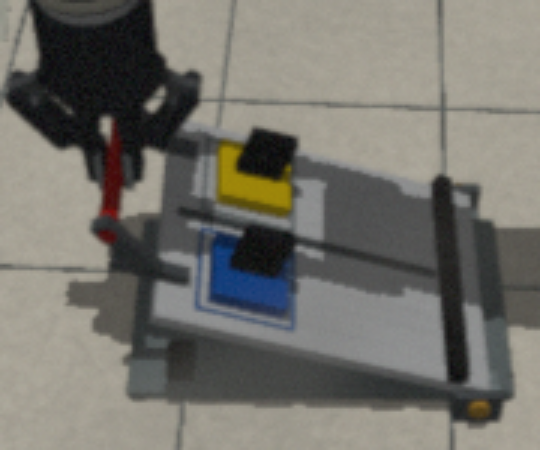

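The blue sled has crept about 2 to 3 mm toward the stop (shifted right in its outline) and stopped again. Smaller steps from here.

Emit:
arm_command(commands=[{"x":-0.003,"y":-0.0017,"z":0,"rx":0,"ry":0,"rz":0},{"x":-0.006,"y":-0.0034,"z":0,"rx":0,"ry":0,"rz":0},{"x":-0.006,"y":-0.0034,"z":0,"rx":0,"ry":0,"rz":0},{"x":-0.006,"y":-0.0034,"z":0,"rx":0,"ry":0,"rz":0},{"x":-0.006,"y":-0.0034,"z":0,"rx":0,"ry":0,"rz":0},{"x":-0.006,"y":-0.0034,"z":0,"rx":0,"ry":0,"rz":0}])

```text
time_s: 26.32
tcp_pos: [0.6448, 0.0371, 0.1542]
tcp_rot: [1.619, 1.57, 0.098]
ft_force: [5.8, -0.5, -10.2]
width: 0.0118
```

```bash
python3 m.py m4
```

```text
tcp [0.6449 0.0371 0.1541] F [  5.2  -0.1 -10.1] w 0.0117 t 26.375
blue 368 c [301.53 273.37] min [290 260] max [316 282]
yel 377 c [303.72 240.74] min [293 226] max [317 251]
hinge 35 c [379.26 315.83] min [376 313] max [382 318]
red 110 c [257.52 238.19] min [254 221] max [261 251]
```

Emit:
arm_command(commands=[{"x":-0.003,"y":-0.0008,"z":0,"rx":0,"ry":0,"rz":0},{"x":-0.006,"y":-0.0016,"z":0,"rx":0,"ry":0,"rz":0},{"x":-0.006,"y":-0.0016,"z":0,"rx":0,"ry":0,"rz":0},{"x":-0.006,"y":-0.0016,"z":0,"rx":0,"ry":0,"rz":0},{"x":-0.006,"y":-0.0016,"z":0,"rx":0,"ry":0,"rz":0}])

```text
time_s: 27.0
tcp_pos: [0.6439, 0.037, 0.1559]
tcp_rot: [-1.601, 1.57, -3.123]
ft_force: [5.0, -0.2, -12.2]
width: 0.0118
```

```bash
python3 m.py m5
```

```text
tcp [0.6438 0.0371 0.1559] F [  5.4  -0.6 -11.2] w 0.0121 t 27.05
blue 368 c [301.72 272.97] min [291 260] max [316 282]
yel 385 c [303.78 240.34] min [293 226] max [317 251]
hinge 36 c [379.31 315.83] min [376 313] max [383 318]
red 123 c [257.73 239.9 ] min [254 220] max [261 259]
```

Emit:
arm_command(commands=[{"x":-0.0042,"y":-0.0016,"z":0,"rx":0,"ry":0,"rz":0},{"x":-0.0084,"y":-0.0032,"z":0,"rx":0,"ry":0,"rz":0},{"x":-0.0084,"y":-0.0032,"z":0,"rx":0,"ry":0,"rz":0},{"x":-0.0084,"y":-0.0032,"z":0,"rx":0,"ry":0,"rz":0},{"x":-0.0084,"y":-0.0032,"z":0,"rx":0,"ry":0,"rz":0}])

```text
time_s: 27.68
tcp_pos: [0.6424, 0.037, 0.1584]
tcp_rot: [-1.558, 1.569, -3.08]
ft_force: [0.3, -0.2, -10.9]
width: 0.0119
```

```bash
python3 m.py m6
```

```text
tcp [0.6424 0.037  0.1584] F [ -0.6   0.2 -10.5] w 0.012 t 27.725
blue 356 c [302.19 272.98] min [291 260] max [316 282]
yel 386 c [303.8  239.74] min [293 226] max [317 250]
hinge 34 c [379.29 315.79] min [376 313] max [382 318]
red 120 c [258.37 237.58] min [254 218] max [262 257]
```

Emit:
arm_command(commands=[{"x":-0.0034,"y":-0.0019,"z":0,"rx":0,"ry":0,"rz":0},{"x":-0.0067,"y":-0.0038,"z":0,"rx":0,"ry":0,"rz":0},{"x":-0.0067,"y":-0.0038,"z":0,"rx":0,"ry":0,"rz":0},{"x":-0.0067,"y":-0.0038,"z":0,"rx":0,"ry":0,"rz":0},{"x":-0.0067,"y":-0.0038,"z":0,"rx":0,"ry":0,"rz":0}])

```text
time_s: 28.35
tcp_pos: [0.6414, 0.037, 0.1602]
tcp_rot: [-1.622, 1.57, 3.14]
ft_force: [-0.6, 0.2, -13.7]
width: 0.0116
```

```bash
python3 m.py m7
```

```text
tcp [0.6414 0.0369 0.1602] F [ -0.2  -0.6 -14.8] w 0.0123 t 28.4
blue 367 c [302.92 272.55] min [291 260] max [317 282]
yel 375 c [304.33 239.46] min [293 225] max [317 250]
hinge 35 c [379.23 315.77] min [376 313] max [383 318]
red 132 c [258.76 238.26] min [255 218] max [262 258]
```

View pics/m7.png

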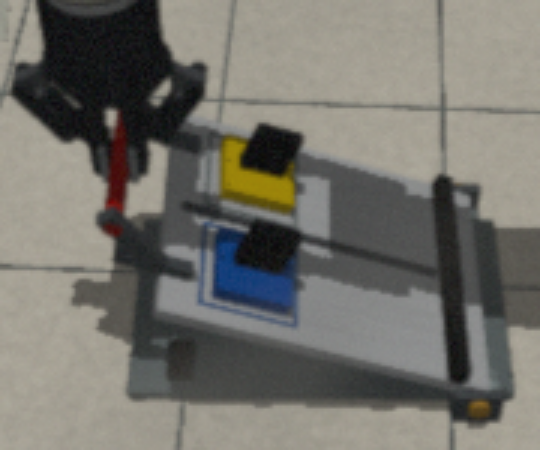

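Emit:
arm_command(commands=[{"x":-0.0034,"y":-0.0019,"z":0,"rx":0,"ry":0,"rz":0},{"x":-0.0067,"y":-0.0038,"z":0,"rx":0,"ry":0,"rz":0},{"x":-0.0067,"y":-0.0038,"z":0,"rx":0,"ry":0,"rz":0},{"x":-0.0067,"y":-0.0038,"z":0,"rx":0,"ry":0,"rz":0},{"x":-0.0067,"y":-0.0038,"z":0,"rx":0,"ry":0,"rz":0},{"x":-0.0067,"y":-0.0038,"z":0,"rx":0,"ry":0,"rz":0},{"x":-0.0067,"y":-0.0038,"z":0,"rx":0,"ry":0,"rz":0},{"x":-0.0067,"y":-0.0038,"z":0,"rx":0,"ry":0,"rz":0}])

```text
time_s: 29.4
tcp_pos: [0.6401, 0.0368, 0.1626]
tcp_rot: [-1.53, 1.569, -3.051]
ft_force: [-6.2, -0.7, -9.7]
width: 0.0123
```

```bash
python3 m.py m8
```

```text
tcp [0.6401 0.0368 0.1626] F [ -5.6  -0.7 -10.3] w 0.0115 t 29.45
blue 367 c [303.52 272.4 ] min [292 260] max [317 282]
yel 381 c [304.67 239.15] min [294 225] max [318 250]
hinge 36 c [379.31 315.81] min [376 313] max [383 318]
red 124 c [259.44 236.64] min [255 217] max [263 257]
```

```bash
cat > q.py <<'E'
from h import *
import sys
H=np.array([.387,.0235,.022]);yaw=.052
def board(S,uv,th,off):
    c,s=np.cos(th),np.sin(th);X=np.array([c*np.cos(yaw),c*np.sin(yaw),s]);Z=np.array([-s*np.cos(yaw),-s*np.sin(yaw),c]);Y=np.cross(Z,X)
    o,r=ray(S,uv);t=((H+Z*off-o)@Z)/(r@Z);P=o+r*t[:,None]-H
    return np.c_[P@X,P@Y]
def angle(S):
    # fit board plane from depth of light-grey board pixels in the left lane strip
    hs=hsv(S);uv=np.array([(u,v) for u in range(300,375,2) for v in range(285,306,1)])
    W=depth(S,uv);A=np.c_[W[:,:2]-H[:2],np.ones(len(W))]
    u=(W[:,:2]-H[:2])@np.array([np.cos(yaw),np.sin(yaw)])
    return u,W[:,2]
if __name__=="__main__":
    r0=np.hypot(.295,.043);p0=np.arctan2(.043,.295)
    for a in sys.argv[1:]:
        n,z=a.split(":");z=float(z);S=pickle.load(open(f"side_{n}.pkl","rb"))
        th=np.arcsin((z-.0463)/r0+np.sin(p0))-p0
        out=[]
        for lo,hi,r in(([100,150,40],[130,255,255],(240,260,400,325)),([20,120,40],[35,255,255],(240,200,400,290))):
            P=pix(mask(S,lo,hi,r));B=board(S,P,th,.024)
            out+=[B.mean(0).round(4),np.percentile(B[:,0],[2,98]).round(4)]
        print(n,round(th,4),*out)
E
python3 q.py k2:.0932 k5:.1154 l2:.1315 l6:.1422 l8:.1474 m1:.1502 m3:.1527 m5:.1559 m6:.1584 m7:.1602 m8:.1626
```

```text
k2 0.1616 [0.19   0.0596] [0.1618 0.2125] [ 0.1856 -0.0301] [0.1583 0.2121]
k5 0.2408 [0.1917 0.0606] [0.1617 0.2134] [ 0.1866 -0.0298] [0.1582 0.2121]
l2 0.2998 [0.1924 0.0613] [0.1633 0.2143] [ 0.188  -0.0293] [0.1575 0.2137]
l6 0.3399 [0.1929 0.0613] [0.162 0.215] [ 0.189  -0.0288] [0.158  0.2147]
l8 0.3598 [0.1928 0.062 ] [0.1614 0.215 ] [ 0.1885 -0.0286] [0.1572 0.2142]
m1 0.3705 [0.1929 0.0623] [0.1623 0.2153] [ 0.1894 -0.0283] [0.158  0.2151]
m3 0.3802 [0.1927 0.0631] [0.163 0.215] [ 0.1892 -0.0283] [0.1589 0.2147]
m5 0.3926 [0.1926 0.0637] [0.1619 0.2157] [ 0.1892 -0.0283] [0.1576 0.215 ]
m6 0.4024 [0.1923 0.0643] [0.1627 0.2154] [ 0.1901 -0.0283] [0.1584 0.2159]
m7 0.4095 [0.1919 0.0643] [0.1612 0.2154] [ 0.1896 -0.0283] [0.1591 0.2147]
m8 0.419 [0.191  0.0653] [0.1615 0.215 ] [ 0.1897 -0.0277] [0.1575 0.2154]
```

Run:
```python
from h import *
from q import angle
for n in("k2","l6","m3","m8"):
    S=pickle.load(open(f"side_{n}.pkl","rb"));u,z=angle(S)
    ok=(z>0)&(z<.2)&(u>.03); a,b=np.polyfit(u[ok],z[ok],1)
    for _ in range(3):
        r=z-(a*u+b);k=ok&(abs(r)<2.5*r[ok].std());a,b=np.polyfit(u[k],z[k],1)
    print(n,np.arctan(a).round(4),b.round(4),k.sum(),(z-(a*u+b))[k].std().round(4),np.ptp(u[k]))
```

```text
k2 0.1586 0.031 651 0.0021 0.14271347792909644
l6 0.0805 0.0474 692 0.0232 0.14507167936234971
m3 0.0333 0.0522 693 0.0269 0.1450673961947427
m8 -0.023 0.0574 692 0.0299 0.14557925748408204
```

Emit:
arm_command(commands=[{"x":-0.0034,"y":-0.0025,"z":0,"rx":0,"ry":0,"rz":0},{"x":-0.0067,"y":-0.005,"z":0,"rx":0,"ry":0,"rz":0},{"x":-0.0067,"y":-0.005,"z":0,"rx":0,"ry":0,"rz":0},{"x":-0.0067,"y":-0.005,"z":0,"rx":0,"ry":0,"rz":0},{"x":-0.0067,"y":-0.005,"z":0,"rx":0,"ry":0,"rz":0},{"x":-0.0067,"y":-0.005,"z":0,"rx":0,"ry":0,"rz":0}])

```text
time_s: 30.2
tcp_pos: [0.639, 0.0368, 0.1644]
tcp_rot: [-1.454, 1.57, -2.976]
ft_force: [-2.2, -0.4, -15.7]
width: 0.0117
```

```bash
python3 m.py n1; python3 q.py m8:.1626 n1:.1643
```

```text
tcp [0.6391 0.0368 0.1644] F [ -3.6  -0.5 -15.5] w 0.0123 t 30.25
blue 365 c [304.3  272.16] min [293 260] max [318 281]
yel 381 c [304.68 238.79] min [294 224] max [318 249]
hinge 35 c [379.23 315.77] min [376 313] max [383 318]
red 105 c [259.7  235.36] min [256 217] max [263 256]
m8 0.419 [0.191  0.0653] [0.1615 0.215 ] [ 0.1897 -0.0277] [0.1575 0.2154]
n1 0.4258 [0.1901 0.0646] [0.1604 0.2149] [ 0.1904 -0.0276] [0.1581 0.2161]
```

Emit:
arm_command(commands=[{"x":-0.003,"y":-0.0019,"z":0,"rx":0,"ry":0,"rz":0},{"x":-0.006,"y":-0.0038,"z":0,"rx":0,"ry":0,"rz":0},{"x":-0.006,"y":-0.0038,"z":0,"rx":0,"ry":0,"rz":0},{"x":-0.006,"y":-0.0038,"z":0,"rx":0,"ry":0,"rz":0},{"x":-0.006,"y":-0.0038,"z":0,"rx":0,"ry":0,"rz":0},{"x":-0.006,"y":-0.0038,"z":0,"rx":0,"ry":0,"rz":0}])

```text
time_s: 31.0
tcp_pos: [0.6378, 0.0367, 0.1664]
tcp_rot: [-1.511, 1.57, -3.032]
ft_force: [-4.5, -1.6, -14.4]
width: 0.012
```

```bash
python3 m.py n2; python3 q.py n2:.166
```

```text
tcp [0.6378 0.0368 0.1664] F [ -5.3  -1.3 -14.5] w 0.012 t 31.05
blue 342 c [307.43 272.54] min [297 260] max [322 281]
yel 380 c [305.   238.34] min [294 224] max [318 249]
hinge 36 c [379.36 315.81] min [376 313] max [383 318]
red 133 c [260.2  236.31] min [256 217] max [264 256]
n2 0.4326 [0.1832 0.0642] [0.1518 0.2062] [ 0.1904 -0.0279] [0.1588 0.2157]
```

The blue sled has now broken away, about 7 mm in this step, while the yellow one has not moved. Holding here.

Emit:
arm_command(commands=[{"x":0,"y":0,"z":0,"rx":0,"ry":0,"rz":0},{"x":0,"y":0,"z":0,"rx":0,"ry":0,"rz":0},{"x":0,"y":0,"z":0,"rx":0,"ry":0,"rz":0},{"x":0,"y":0,"z":0,"rx":0,"ry":0,"rz":0}])

```text
time_s: 31.55
tcp_pos: [0.6378, 0.0367, 0.1664]
tcp_rot: [-1.519, 1.57, -3.041]
ft_force: [-4.2, -1.9, -15.2]
width: 0.012
```

```bash
python3 m.py n3; python3 q.py n3:.1664
```

```text
tcp [0.6378 0.0368 0.1664] F [ -4.6  -1.5 -13.1] w 0.0119 t 31.6
blue 329 c [314.28 273.42] min [304 260] max [329 283]
yel 380 c [305.02 238.37] min [294 224] max [318 249]
hinge 35 c [379.31 315.91] min [376 313] max [383 318]
red 127 c [260.21 236.38] min [256 215] max [263 256]
n3 0.4342 [0.168  0.0617] [0.1379 0.189 ] [ 0.1905 -0.0276] [0.1589 0.2158]
```

It is sliding on its own at a steady board angle. Keeping still.

Emit:
arm_command(commands=[{"x":0,"y":0,"z":0,"rx":0,"ry":0,"rz":0},{"x":0,"y":0,"z":0,"rx":0,"ry":0,"rz":0},{"x":0,"y":0,"z":0,"rx":0,"ry":0,"rz":0},{"x":0,"y":0,"z":0,"rx":0,"ry":0,"rz":0},{"x":0,"y":0,"z":0,"rx":0,"ry":0,"rz":0},{"x":0,"y":0,"z":0,"rx":0,"ry":0,"rz":0},{"x":0,"y":0,"z":0,"rx":0,"ry":0,"rz":0},{"x":0,"y":0,"z":0,"rx":0,"ry":0,"rz":0}])

```text
time_s: 32.6
tcp_pos: [0.6378, 0.0367, 0.1664]
tcp_rot: [-1.446, 1.57, -2.967]
ft_force: [-5.2, -2.0, -13.6]
width: 0.012
```

```bash
python3 m.py n4; python3 q.py n4:.1664
```

```text
tcp [0.6378 0.0367 0.1664] F [ -4.8  -1.6 -14.1] w 0.0117 t 32.65
blue 282 c [337.1  279.29] min [327 265] max [351 291]
yel 382 c [305.02 238.27] min [294 224] max [318 249]
hinge 36 c [379.25 315.75] min [376 313] max [382 318]
red 135 c [260.35 235.95] min [256 217] max [263 256]
n4 0.4342 [0.114  0.0587] [0.0831 0.1372] [ 0.1905 -0.0279] [0.1589 0.2159]
```

View pics/n4.png

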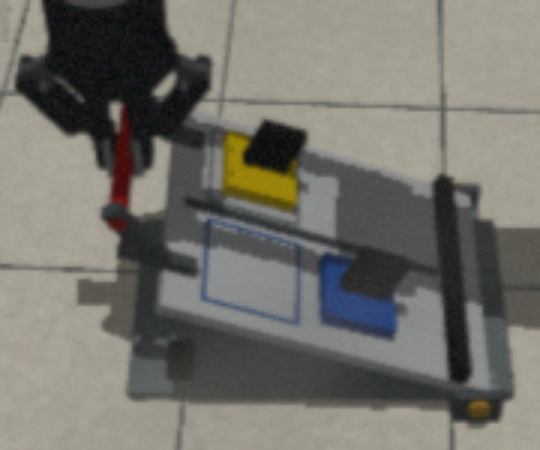

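The blue sled is at (337,279), halfway down its lane; the yellow one is still on its mark.

Emit:
arm_command(commands=[{"x":0,"y":0,"z":0,"rx":0,"ry":0,"rz":0},{"x":0,"y":0,"z":0,"rx":0,"ry":0,"rz":0},{"x":0,"y":0,"z":0,"rx":0,"ry":0,"rz":0},{"x":0,"y":0,"z":0,"rx":0,"ry":0,"rz":0},{"x":0,"y":0,"z":0,"rx":0,"ry":0,"rz":0},{"x":0,"y":0,"z":0,"rx":0,"ry":0,"rz":0},{"x":0,"y":0,"z":0,"rx":0,"ry":0,"rz":0},{"x":0,"y":0,"z":0,"rx":0,"ry":0,"rz":0}])

```text
time_s: 33.65
tcp_pos: [0.6378, 0.0367, 0.1664]
tcp_rot: [-1.481, 1.57, -3.002]
ft_force: [-4.8, -0.9, -14.8]
width: 0.012
```

```bash
python3 m.py n5; python3 q.py n5:.1664
```

```text
tcp [0.6378 0.0368 0.1664] F [ -5.2  -1.  -14.4] w 0.0119 t 33.7
blue 317 c [358.3  286.95] min [347 273] max [371 296]
yel 382 c [305.05 238.36] min [294 224] max [318 249]
hinge 36 c [379.25 315.75] min [376 313] max [382 318]
red 118 c [260.35 236.13] min [256 216] max [264 256]
n5 0.4342 [0.0598 0.066 ] [0.0323 0.0859] [ 0.1904 -0.0276] [0.1589 0.2158]
```

View pics/n5.png

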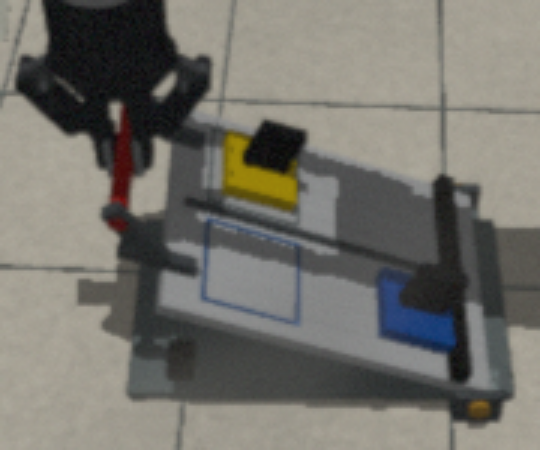

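The blue sled rests at the stop: right edge at crop column 455 against the stop at 460, x about 0.060. I'll settle briefly, then release.

Emit:
arm_command(commands=[{"x":0,"y":-0.0005,"z":0,"rx":0,"ry":0,"rz":0},{"x":0,"y":-0.0005,"z":0,"rx":0,"ry":0,"rz":0},{"x":0,"y":-0.0005,"z":0,"rx":0,"ry":0,"rz":0},{"x":0,"y":-0.0005,"z":0,"rx":0,"ry":0,"rz":0}])

```text
time_s: 34.2
tcp_pos: [0.6378, 0.0368, 0.1664]
tcp_rot: [-1.474, 1.57, -2.996]
ft_force: [-5.3, -1.4, -14.2]
width: 0.0116
```

Emit:
arm_command(commands=[{"x":0,"y":0,"z":0,"rx":0,"ry":0,"rz":0},{"x":0,"y":0,"z":0,"rx":0,"ry":0,"rz":0},{"x":0,"y":0,"z":0,"rx":0,"ry":0,"rz":0},{"x":0,"y":0,"z":0,"rx":0,"ry":0,"rz":0}], claw=0.1)

```text
time_s: 34.7
tcp_pos: [0.6392, 0.0369, 0.168]
tcp_rot: [1.577, 1.568, 0.056]
ft_force: [0.7, 0.3, -0.5]
width: 0.0385
```

```bash
python3 m.py o1; python3 q.py o1:.1664
```

```text
tcp [0.6387 0.0368 0.1674] F [-0.4  1.   0.5] w 0.0382 t 34.75
blue 318 c [358.54 286.87] min [347 273] max [371 296]
yel 378 c [305.13 238.29] min [294 224] max [318 249]
hinge 36 c [379.25 315.75] min [376 313] max [382 318]
red 131 c [261.24 231.4 ] min [257 214] max [266 248]
o1 0.4342 [0.0602 0.0661] [0.0327 0.0861] [ 0.1902 -0.0279] [0.1589 0.2155]
```

View pics/o1.png

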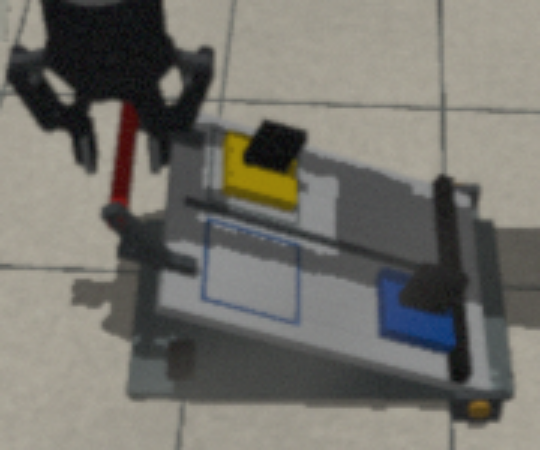

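The board stands by itself, the fingers are open around the bar without touching it, and nothing shifted. Moving straight up, clear of the bar.

Emit:
arm_command(commands=[{"x":-0.05,"y":0,"z":0,"rx":0,"ry":0,"rz":0},{"x":-0.12,"y":0,"z":0,"rx":0,"ry":0,"rz":0},{"x":-0.22,"y":0,"z":0,"rx":0,"ry":0,"rz":0},{"x":-0.32,"y":0,"z":0,"rx":0,"ry":0,"rz":0},{"x":-0.4,"y":0,"z":0,"rx":0,"ry":0,"rz":0},{"x":-0.4,"y":0,"z":0,"rx":0,"ry":0,"rz":0},{"x":-0.4,"y":0,"z":0,"rx":0,"ry":0,"rz":0}])

```text
time_s: 35.62
tcp_pos: [0.6378, 0.0368, 0.2863]
tcp_rot: [-1.736, 1.571, 3.025]
ft_force: [0.2, 0.0, 0.1]
width: 0.0386
```

```bash
python3 m.py p1; python3 q.py p1:.1664
python3 - <<'E'
from h import *
S=pickle.load(open("side_p1.pkl","rb"))
P=pix(mask(S,[0,120,40],[8,255,255],(220,180,300,320)));W=depth(S,P);print("bar",np.median(W,0))
E
```

```text
tcp [0.6373 0.0368 0.2854] F [-0.3  0.8 -1.1] w 0.0384 t 35.675
blue 336 c [358.1  286.11] min [347 271] max [371 296]
yel 385 c [305.03 238.15] min [294 223] max [318 249]
hinge 34 c [379.12 315.76] min [376 313] max [382 318]
red 165 c [261.55 229.28] min [257 210] max [266 255]
p1 0.4342 [0.0613 0.0642] [0.0327 0.0866] [ 0.1905 -0.0283] [0.1589 0.2152]
bar [0.63644012 0.04273281 0.18713079]
```

View pics/p1.png

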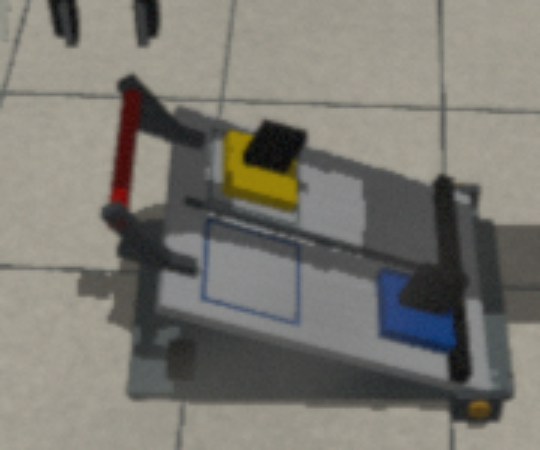

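The gripper is clear above the bar. The board stands at about 0.43 rad, with blue at the stop at (358,286), yellow on its mark at (305,238), and the hinge pixel unchanged. Handing in.

```bash
python3 -c "
from cell import bot
print(bot.close_job())"
```

```text
the job is handed in; nothing more can be done
None
```

I handed the job in at about 36 s. The blue sled rests against the stop, the yellow sled is on its mark, and the board stands by itself at about 0.43 rad. No verdict is reported, so this rests on my own checks.

- **What I did:** I gripped the blue sled by its fin and set it down square in the blue outline. The highest placing reading was about 5 N. I then raised the board by the red bar in small steps. The blue sled broke away at about 0.43 rad and slid to the stop by itself while I held still. I opened the fingers and moved straight up.
- **Last checks after release:**
  - The blue sled is at the stop, about 129 mm below where it started (127 mm nominal).
  - The yellow sled has not moved.
  - The hinge pixel in the side view is where it was before the lift, so the tester was not dragged.
  - The gripper is clear of everything, and its force reading is about zero.
- **Disagreements:**
  - I first read the sled as sliding at about 0.38 rad, but that was only a creep of 1 mm or so. I kept raising until it slid freely.
  - My check of the board angle from depth data failed at larger tilts because its sampling area ran off the board. The 0.43 rad therefore comes from the height of the gripped bar; the bar's measured height after release (about 0.187 m, top side) agrees.
- **Not re-measured:** I did not look at the jar, tub and spatula again at the end. The arm never went near them.

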